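# Key the specimen carousel onto its rotary stage

### The arm

A 6-joint arm with a two-finger parallel gripper is mounted at the origin on the work surface. World frame = base frame: x ahead of the robot, y to its left, z up, the work surface at z = 0. Lengths are in m, angles in rad, forces in N, time in s.
With the tool pointing down it reaches from about 0.35 to 0.775 m from the base axis. Payload 7.3 kg.
Tool frame: the origin (TCP) lies at the very end of the fingers, on their centre line; the grasp point (between the pads) lies 19 mm behind it (robot.tcp_to_grasp is the distance from the TCP to the grasp point, in m); x points along the fingers, y is the direction in which the jaws open and shut, and the axes are right-handed (so a half turn about x gives the same grasp; the last joint's range is limited). The gripper opens to 92 mm and grips with 3 to 60 N. Pads are 19 mm wide; open, the fingers measure 130 mm over their backs; the gripper's body (75 mm by 190 mm) begins 47 mm behind the grasp point.
Start: joints at [0.986, 0.342, 1.524, -0, 1.275, -0.146], TCP at [0.223, 0.475, 0.192] pointing down, gripper open.
Joint ranges: [-2.53, 2.53], [-0.77, 2.02], [0.04, 2.7], [-1, 4.14], [0.28, 2.66], [-3.11, 3.11]. Speed limits (rad/s): [2.57, 2.57, 3.14, 3.14, 3.14, 3.14].

### API

Orientations are given as [roll, pitch, yaw] about the fixed x, y, z axes, in that order (R = Rz(yaw) Ry(pitch) Rx(roll)).
In Python, from cell import robot gives the robot as it stands.
- The arm moves only by the tool move_arm, never from a script. Its argument "increments" is a list of rows, each a list of 4 numbers: the shift along the tool's x, y, z normalised to -1 to 1, where 1 is 40 cm, then the turn about the tool's x normalised to -1 to 1, where 1 is 60 degrees. In form: [[dx, dy, dz, twist], ...]. A call has 1 to 5 rows; each row is the pose to reach, as a shift and turn from the pose commanded when the call began, along the tool's axes at that moment; what a row does not reach only later rows make up. A row lasts 1/8 s, in which the tool goes at most 62.5 mm and 10.7 degrees, less where a joint would pass 70% of its speed; a pose out of reach is approached as far as the arm can. A call with a number of a shift or a turn outside -1 to 1 is refused whole. A call with a gripper value outside its range is refused whole. "gripper" is the closure, from 0 (fully open) to 1 (shut), set as the call begins (left out, the last holds). The fingers move at their own pace and stop on an object; "squeeze" is the grip in N (left out, the last holds). Time passes only in rows, so rows that repeat a pose let the fingers close. It gives the time, the measured TCP pose, the force and the opening at its end, in the units of the state.
- robot.observe(): the state, without advancing time (a new reading comes with each control period).
- robot.read_camera(name): name is "scene" or "side" or "wrist"; returns the picture (400x640x3 uint8, red, green, blue); there is no depth.
- robot.camera_params(name): a dict with "fx", "fy", "cx", "cy" (pixels), "R" (3x3) and "t" (3): a world point X has camera coordinates R X + t; the wrist camera has in their place "tool_from_camera" (4x4, takes a point from camera to tool coordinates, whose origin is the TCP and whose axes are the tool frame's). Camera axes: x right, y down, z forward; pixel columns grow to the right and rows downward; lengths in m; the calibration is good to about 2 mm. A picture is of the moment at which its call begins: read the wrist's pose just before it. camera_params takes no time and is no camera call.
- robot.hand_in(): hands the job in, once; it reports no verdict.
The state is a dict: "time": time; "qpos": joint angles; "qvel": joint speeds; "joint_efforts": joint torques, N m; "tool_pos": TCP position; "tool_rot": TCP orientation; "contact_force": force on the tool from outside, world axes, zero at the start; "torque": the same for the moment, N m; "opening": finger opening in m.
Only numpy, scipy, OpenCV 4.12 (cv2) and the standard library are available. Lean on these libraries where they do the work, as an engineer would, in place of code of your own. Each camera call takes 0.05 s, during which the arm holds its last target.

### The job

Fit the specimen carousel onto the spindle of the rotary stage: turn it by its hub until the keyway lets it down over the key, and ease it fully home on the shoulder without forcing it or letting it drop. Leave it turned anticlockwise, seen from above, gently up to the home stop so that its index line stands at the pointer, and let go. Leave the rest of the bench as it is.

Things in the scene. Friction and masses are not known exactly. Their poses are not given: they have to be found in the camera images.
- carousel: Specimen carousel, 0.6 to 0.85 kg: a grey disc, 170 mm diameter, top 20 mm above its underside, with six specimen cups (contents up to 23 mm high) round a tall aluminium hub. Origin: centre of the underside, where hub and cups end level; z up the hub; +x to the keyway and the black index line on the rim. It starts flat on the bench, keyway within 70 degrees of straight away from the robot.
- hub_top (a point): Centre of the hub's top, 54 mm above the carousel's underside. The hub is round, 44 mm diameter, 34 mm clear above the disc: grip it here. Its bore, 24 mm diameter, runs right through, with a keyway 9.6 mm wide cut to 17.5 mm from the axis along its whole length, on the carousel's +x side.
- stage: Rotary stage bolted to the bench: grey housing 200 x 150 mm, 40 mm high, black motor on its -x end. Origin: on the spindle's upright axis, at bench level; +x towards the pointer. Its bearing must never be loaded by the carousel with more than 60 N, all contacts between them added up, so keep any press under 25 N and any twist under 0.25 N m.
- stage_seat (a point): Centre of the shoulder (flat top of the spindle's flange), 50 mm above the bench: the carousel's origin comes here when fully home; with the hub resting on the key's top it is 12 mm higher. The key, at the foot of the shaft, is 8 mm wide, 12 mm tall from the shoulder, 5.5 mm proud of the shaft. Its heading is not measured: it starts 20 to 75 degrees clockwise (from above) of the stage's +x.
- shaft_top (a point): Top of the spindle's shaft, 58 mm above the shoulder. 21 mm diameter, the top 8 mm tapered to 12 mm. Ground and oiled (friction about 0.2). The spindle turns with a drag of 0.09 N m, more than a hub sliding round with under 25 N on top of the key puts on it, and cannot turn anticlockwise past its home stop.
- pointer (a point): Tip of the pointer on the stage's index post (16 mm wide, 69 mm high), 88.5 mm from the spindle's axis, on the stage's +x side. Driven anticlockwise by the key up to the home stop, the carousel has its index line at this pointer, its +x along the stage's +x, and can fall back by up to 0.12 rad of key play.
- mount_a: Loose moulded specimen mount, 30 mm diameter, 16 mm high, origin under its centre; leave it alone.
- mount_b: Another loose specimen mount, 30 mm diameter, 16 mm high, origin under its centre; leave it alone.
- objective: Steel microscope objective standing on its front end, 34 mm diameter, 42 mm high, origin under its centre; leave it alone.
- filter_ring: Black filter holder ring, 76 mm diameter, 10 mm high, with a short tab, origin under its centre; leave it alone.
- tweezers: Steel tweezers lying flat, 130 mm long, origin under the middle; leave them alone.
- alcohol: White bottle, 60 mm diameter, 130 mm high, origin under its centre; leave it alone.
- paste_jar: Small white jar with a black lid, 52 mm diameter, 50 mm high, origin under its centre; leave it alone.
Things that resemble listed ones, but are neither listed nor needed, are in the scene too. Leave any blue look-alike of the carousel alone.

How it is judged:
On the way:
1. the carousel is down over the key, fully home on the shoulder (z of carousel in the frame of stage_seat below 0.003 m and horizontal distance between carousel and stage_seat below 0.004 m and angle between carousel's own z axis and vertical below 0.05 rad), for 0.2 s.
At the end, for the whole second after the job is handed in: The carousel sits fully home on the stage's shoulder (within 3 mm in height, 4 mm sideways, 3 degrees of level), its +x within 0.1 rad (6 degrees) of the stage's +x, at rest and released (all of step 1 and z of carousel in the frame of stage_seat above -0.003 m and angle between the x axis of carousel and the x axis of stage, either way round below 0.1 rad and linear speed of carousel below 0.02 m/s and contact force between carousel and the fingers below 0.1 N); the robot touches nothing.
It fails at once if the carousel and the stage press on each other with more than 60 N, all contacts added up (forced or dropped) (contact force between carousel and stage above 60 N).
It fails at once if the carousel drops down the shaft (moves faster than 0.3 m/s while on it) (linear speed of carousel above 0.3 m/s and horizontal distance between carousel and stage_seat below 0.004 m and z of carousel in the frame of stage_seat below 0.05 m).
It fails at once if something else on the bench is moved by more than 30 mm (distance of any of mount_a, mount_b, objective, filter_ring, tweezers, alcohol, paste_jar from where it was at the start of the episode above 0.03 m).
It also fails if it takes over 70 s, if anything falls off the work surface, if the arm or the gripper's body presses on something with over 40 N, if the wrist force passes 120 N, or if a joint passes its speed limit or range.

## Working session

There is one attempt and no reset: what is moved stays moved. The work goes in short steps, Python scripts to look and compute and a tool call to move; the robot and the scene stay as the last step left them, time stands still between calls to the robot, and variables do not carry over. Pictures are saved under pics/ and viewed, and the job is handed in when it is done.

Besides the shell and the picture viewer there is one more tool, called after "Call:" by a JSON object that holds its "name" and its "arguments", one argument or row to a line. move_arm: Moves the arm, as the interface text tells. Its arguments: {"type":"object","properties":{"increments":{"type":"array","items":{"type":"array","items":{"type":"number"}}},"gripper":{"type":"number"},"squeeze":{"type":"number"}},"required":["increments"]}

```bash
mkdir -p pics; ls; cat > h.py <<'E'
import numpy as np, cv2
from cell import robot
from scipy.spatial.transform import Rotation as Ro
def save(n,f):
    im=robot.read_camera(n); cv2.imwrite('pics/'+f+'.png',cv2.cvtColor(im,cv2.COLOR_RGB2BGR)); return im
def cam(n,st=None):
    p=robot.camera_params(n)
    if n=='wrist':
        T=np.array(p['tool_from_camera']); W=np.eye(4); W[:3,:3]=Ro.from_euler('xyz',st['tool_rot']).as_matrix(); W[:3,3]=st['tool_pos']
        M=np.linalg.inv(W@T); return p,M[:3,:3],M[:3,3]
    return p,np.array(p['R']),np.array(p['t'])
def toplane(c,uv,z):
    p,R,t=c; o=-R.T@t; uv=np.atleast_2d(uv).astype(float)
    d=np.c_[(uv[:,0]-p['cx'])/p['fx'],(uv[:,1]-p['cy'])/p['fy'],np.ones(len(uv))]@R
    return o+d*((z-o[2])/d[:,2])[:,None]
def proj(c,X):
    p,R,t=c; q=np.atleast_2d(X)@R.T+t
    return np.c_[q[:,0]/q[:,2]*p['fx']+p['cx'],q[:,1]/q[:,2]*p['fy']+p['cy']]
E
python3 - <<'E'
from h import *
s=robot.observe(); print(s)
for n in ('scene','side','wrist'):
    save(n,n+'0'); p=robot.camera_params(n); print(n,p)
E
```

```text
pics
{'time': 0.0, 'qpos': array([ 9.86004046e-01,  3.42674470e-01,  1.52501477e+00, -1.77049429e-05,
        1.27537753e+00, -1.45989838e-01]), 'qvel': array([-1.03477990e-03,  2.29786720e-03, -1.65351361e-03,  9.25206726e-05,
       -1.08185768e-03, -3.24422034e-04]), 'joint_efforts': array([-2.58349050e-03, -4.31266594e+01, -2.44199646e+01,  7.14870170e-02,
        5.63182938e-02, -1.96111473e-04]), 'tool_pos': array([0.22277748, 0.47489023, 0.19097082]), 'tool_rot': array([-1.70530153,  1.56932212, -2.1440988 ]), 'contact_force': array([-0.90242727, -0.43247196,  0.74709005]), 'torque': array([0.01972848, 0.05603167, 0.04917258]), 'opening': 0.09197453149084463}
scene {'fx': 425.58044435639624, 'fy': 425.58044435639624, 'cx': 315.3049892143619, 'cy': 197.79331835069254, 'R': array([[-0.6522273 ,  0.75771273, -0.02170176],
       [ 0.47235895,  0.38387473, -0.79342121],
       [-0.59285459, -0.52774199, -0.60828597]]), 't': array([ 0.35455493, -0.22339417,  1.6180905 ])}
side {'fx': 507.0352969840403, 'fy': 507.0352969840403, 'cx': 323.298848604302, 'cy': 194.21967142842172, 'R': array([[ 0.98429637, -0.17609675,  0.01227142],
       [-0.101448  , -0.6211957 , -0.77706126],
       [ 0.14446092,  0.76361367, -0.62930534]]), 't': array([-0.58712629,  0.16380901,  1.49879127])}
wrist {'fx': 327.71765858227184, 'fy': 327.71765858227184, 'cx': 320.4207186223924, 'cy': 196.58078195500227, 'tool_from_camera': array([[ 2.75269895e-04, -2.71867297e-01,  9.62334712e-01,
        -1.93576802e-01],
       [ 9.99999779e-01, -5.07928091e-04, -4.29537526e-04,
         6.44990497e-04],
       [ 6.05574039e-04,  9.62334617e-01,  2.71867097e-01,
        -7.45017490e-02],
       [ 0.00000000e+00,  0.00000000e+00,  0.00000000e+00,
         1.00000000e+00]])}
```

View pics/scene0.png

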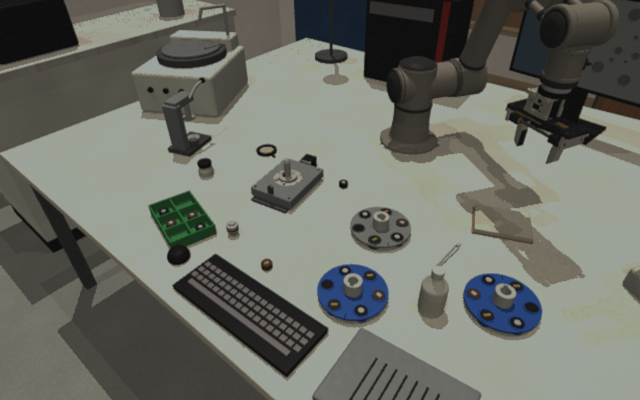

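View pics/side0.png

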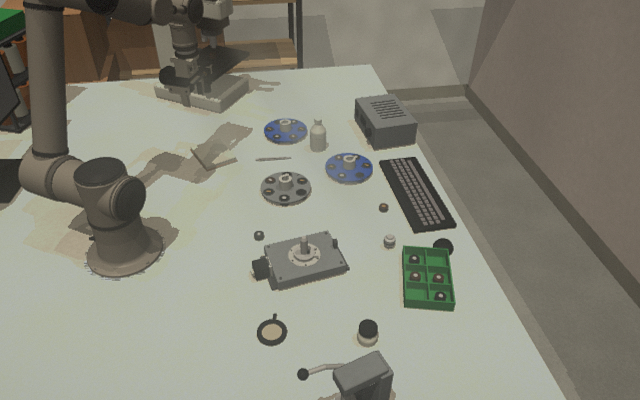

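View pics/wrist0.png

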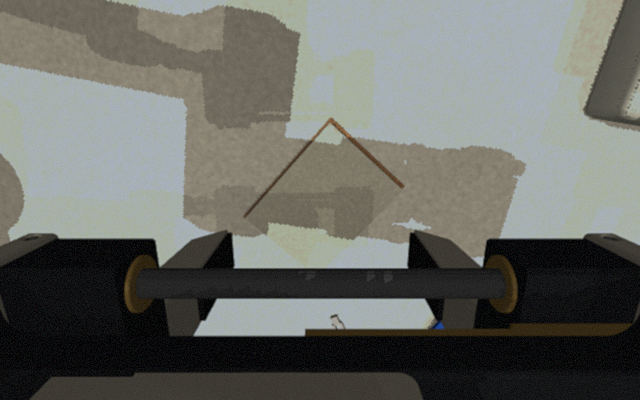

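The scene shows the grey carousel with its hub top at about (381,216), and the stage spindle at about (289,170). In the side view the hub is at (286,177) and the shaft at (304,240). Next I'll zoom in.

```bash
python3 - <<'E'
import cv2,numpy as np
a=cv2.imread('pics/scene0.png');b=cv2.imread('pics/side0.png')
def z(im,x0,y0,w,h): return cv2.resize(im[y0:y0+h,x0:x0+w],(400,300),interpolation=cv2.INTER_CUBIC)
v=np.vstack([np.hstack([z(a,335,185,100,75),z(a,240,140,100,75)]),np.hstack([z(b,240,150,100,75),z(b,250,220,100,75)])])
cv2.imwrite('pics/zoom0.png',v)
E
```

```text
(no output)
```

View pics/zoom0.png

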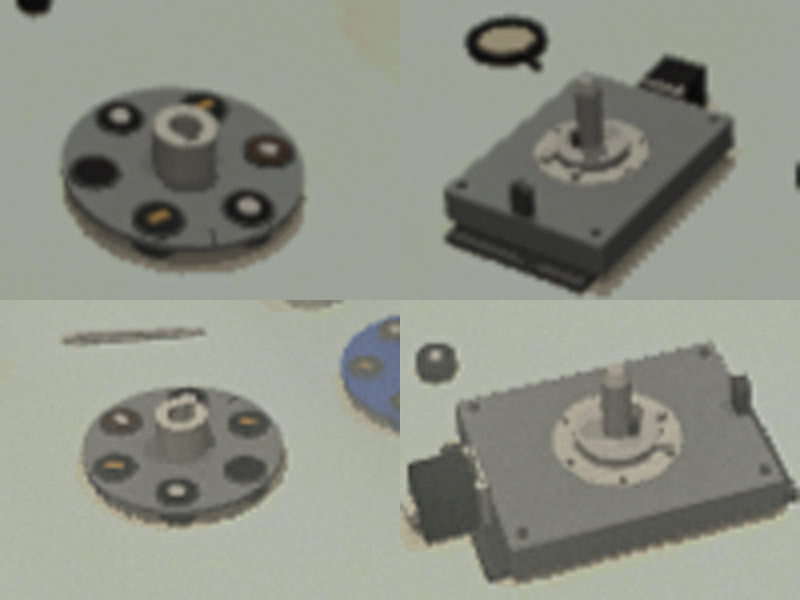

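```bash
python3 - <<'E'
from h import *
a=cam('scene');b=cam('side')
def both(n,u,v,z):
    A=toplane(a,u,z)[0];B=toplane(b,v,z)[0];print(n,A.round(4),B.round(4)); return (A+B)/2
hub=both('hub',(381.5,216.75),(285.25,178),.054)
idx=both('idx',(388.25,244.25),(298.75,175),.020)
sh=both('shaft',(287.5,160),(304,236),.108)
pt=both('ptr',(369.75-100,186),(334.5,239.5),.069)
d=idx-hub; print('car yaw',np.degrees(np.arctan2(d[1],d[0])),np.hypot(*d[:2]))
d=pt-sh; print('stage yaw',np.degrees(np.arctan2(d[1],d[0])),np.hypot(*d[:2]))
# screws: side & scene
sc=[(100+250-100+ (0),0)]
S=[(250+(474-400)/4,220+(408-300)/4),(250+(704-400)/4,220+(352-300)/4),(250+(765-400)/4,220+(470-300)/4),(250+(522-400)/4,220+(534-300)/4)]
P=toplane(b,S,.040);print(P.round(4),P.mean(0)); 
for i,j in((0,1),(3,2)):
    d=P[j]-P[i];print(np.degrees(np.arctan2(d[1],d[0])),np.hypot(*d[:2]))
print('key side', toplane(b,(250+(635-400)/4,220+(425-300)/4),.062),'scene',toplane(a,(240+(577-400)/4,140+135/4),.062))
E
```

```text
hub [0.5045 0.2092 0.054 ] [0.5029 0.2011 0.054 ]
idx [0.5531 0.2661 0.02  ] [0.5553 0.2555 0.02  ]
shaft [ 0.5159 -0.1344  0.108 ] [ 0.5159 -0.141   0.108 ]
ptr [ 0.6115 -0.12    0.069 ] [ 0.605 -0.129  0.069]
car yaw 47.74221815168075 0.07516811711006581
stage yaw 8.12849865545161 0.09327909348873341
[[ 0.4181 -0.099   0.04  ]
 [ 0.5919 -0.0685  0.04  ]
 [ 0.6123 -0.193   0.04  ]
 [ 0.4388 -0.2236  0.04  ]] [ 0.51530177 -0.1460389   0.04      ]
9.954193209751422 0.17640195512160398
9.992165500450083 0.17619392923800684
key side [[ 0.52646316 -0.15630967  0.062     ]] scene [[ 0.5298653  -0.13906472  0.062     ]]
```

```bash
python3 - <<'E'
from h import *
s=robot.observe();R=Ro.from_euler('xyz',s['tool_rot']).as_matrix();print(R.round(3))
a=cam('scene');b=cam('side')
print('bottle',toplane(a,(437,270),.13),toplane(b,(318,122),.13), toplane(a,(432,312),0))
E
```

```text
[[-0.001  0.425  0.905]
 [-0.001  0.905 -0.425]
 [-1.    -0.001 -0.   ]]
bottle [[0.6569579  0.44623874 0.13      ]] [[0.64952406 0.4138924  0.13      ]] [[0.66083153 0.45734221 0.        ]]
```

Call:
{"name": "move_arm", "arguments": {
  "increments": [
    [0.075,-0.157,0.555,0],
    [0.075,-0.157,0.555,0],
    [0.075,-0.157,0.555,0],
    [0.075,-0.157,0.555,0],
    [0.075,-0.157,0.555,0]
  ]
}}

```text
time: 0.78
tool_pos: [0.399, 0.3219, 0.1608]
tool_rot: [-1.835, 1.569, -2.278]
contact_force: [-0.2, 0.4, 0.1]
opening: 0.0917
```

Call:
{"name": "move_arm", "arguments": {
  "increments": [
    [0.075,-0.157,0.555,0],
    [0.075,-0.157,0.555,0],
    [0.075,-0.157,0.555,0],
    [0.075,-0.157,0.555,0],
    [0.075,-0.157,0.555,0]
  ]
}}

```text
time: 1.4
tool_pos: [0.5727, 0.1716, 0.1305]
tool_rot: [-2.51, 1.57, -2.952]
contact_force: [-0.4, 0.0, 0.2]
opening: 0.0916
```

```bash
python3 - <<'E'
from h import *
s=robot.observe();print(s['time'],s['tool_pos'],s['tool_rot'],s['contact_force'])
save('wrist','w1')
c=cam('wrist',s);print(proj(c,[[.504,.205,.054],[.516,-.138,.108]]))
E
```

```text
1.4 [0.57266319 0.17161873 0.13053761] [-2.51017805  1.5697281  -2.95191089] [-0.39356596  0.01607748  0.1705132 ]
[[320.80071072 101.66996219]
 [-78.007987   315.83190536]]
```

View pics/w1.png

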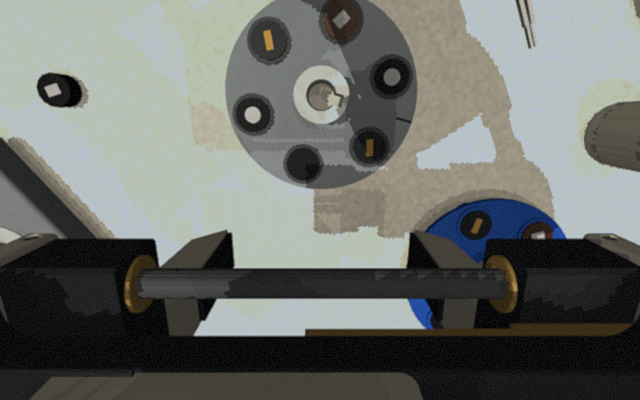

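The hub top is at about (321,96), the keyway at about (342,100) and the index line at about (403,120). I'll measure these by fitting the disc and the hub ring.

```bash
python3 - <<'E'
from h import *
s=robot.observe();c=cam('wrist',s)
im=cv2.imread('pics/w1.png'); z=cv2.resize(im[40:200,220:430],None,fx=3.8,fy=3.7,interpolation=cv2.INTER_CUBIC);cv2.imwrite('pics/w1z.png',z)
hub=toplane(c,(321,96),.054);print(hub)
print('idx',toplane(c,(411,121),.02),toplane(c,(398,118.5),.02))
E
```

```text
[[0.49881495 0.20832037 0.054     ]]
idx [[0.55251116 0.27325535 0.02      ]] [[0.545428   0.26341152 0.02      ]]
```

View pics/w1z.png

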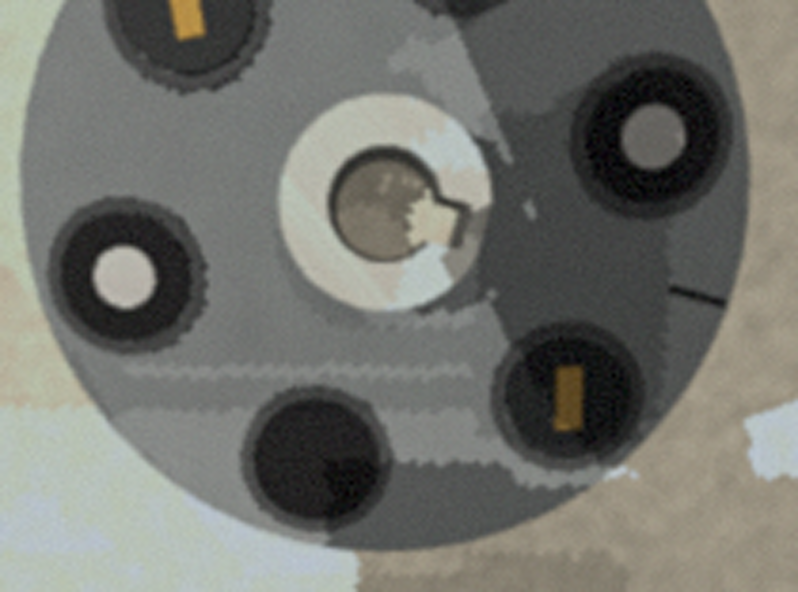

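```bash
python3 - <<'E'
from h import *
s=robot.observe();c=cam('wrist',s)
hub=toplane(c,(321.2,94.6),.054)[0];print(hub)
# disc edge points in z (from zoom)
Z=np.array([[20,165],[749,165],[384,549],[110,410],[640,440],[85,375],[700,350]])
uv=np.c_[220+Z[:,0]/3.8,40+Z[:,1]/3.7];P=toplane(c,uv,.020)
A=np.c_[2*P[:,:2],np.ones(len(P))];x=np.linalg.lstsq(A,(P[:,:2]**2).sum(1),rcond=None)[0];print('disc',x[:2],np.sqrt(x[2]+x[:2]@x[:2]))
i=toplane(c,[(396.8,117.8),(411.05,121.6)],.02)
for q in i:
  for h in(hub[:2],x[:2]):
    d=q[:2]-h;print(np.degrees(np.arctan2(d[1],d[0])),np.hypot(*d))
d=i[1]-i[0];print(np.degrees(np.arctan2(d[1],d[0])))
R=Ro.from_euler('xyz',s['tool_rot']).as_matrix();print('heading',np.degrees(np.arctan2(R[1,1],R[0,1])))
d=R.T@(np.array([.4988,.2092,.029])-s['tool_pos']);print('delta tool',d,d/.4)
E
```

```text
[0.49792701 0.20891312 0.054     ]
disc [0.49754336 0.20947057] 0.08439459683305876
49.15541163379903 0.07104475265536771
48.626076155499824 0.07087698140414242
49.35843556873933 0.08459765300430645
48.91447097262852 0.08442707239990427
50.422534152408446
heading 64.77918461852758
delta tool [ 0.10204847  0.00182882 -0.08093048] [ 0.25512117  0.00457204 -0.20232621]
```

Call:
{"name": "move_arm", "arguments": {
  "increments": [
    [-0.1,-0.1,0.05,0],
    [-0.1,-0.4,0.2,0],
    [-0.1,-0.763,0.386,0],
    [-0.1,-0.763,0.386,0],
    [-0.1,-0.763,0.386,0]
  ]
}}

```text
time: 2.08
tool_pos: [0.5799, -0.1209, 0.1723]
tool_rot: [1.28, 1.57, 0.844]
contact_force: [1.9, 0.7, 0.2]
opening: 0.0915
```

Call:
{"name": "move_arm", "arguments": {
  "increments": [
    [0,0,0,0],
    [0,0,0,0]
  ]
}}

```text
time: 2.33
tool_pos: [0.5799, -0.1196, 0.1718]
tool_rot: [2.2, 1.57, 1.762]
contact_force: [-0.6, -0.9, -0.5]
opening: 0.0918
```

```bash
python3 - <<'E'
from h import *
s=robot.observe();print(s['time'],s['tool_pos'],s['tool_rot'],s['contact_force'],s['qvel'].max())
save('wrist','w2')
c=cam('wrist',s);print(proj(c,[[.516,-.138,.05],[.516,-.138,.108]]))
E
```

```text
2.325 [ 0.57992184 -0.11961043  0.17180126] [2.19983631 1.56972682 1.7621619 ] [-0.61005582 -0.85632279 -0.51089542] 0.023463927952057193
[[273.50707934 130.89926295]
 [263.25402375 136.755016  ]]
```

View pics/w2.png

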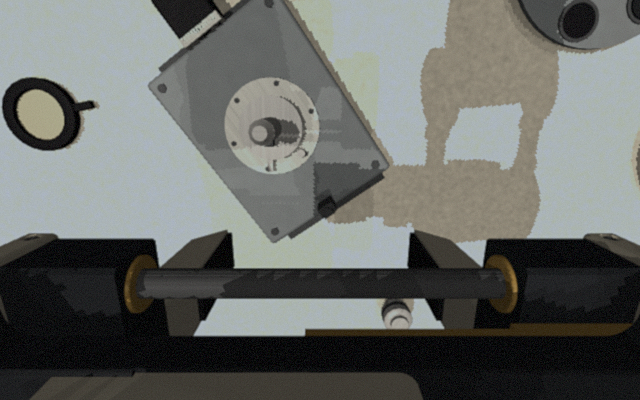

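Call:
{"name": "move_arm", "arguments": {
  "increments": [
    [0.05,-0.11,0.06,0],
    [0.05,-0.11,0.06,0],
    [0.05,-0.11,0.06,0]
  ]
}}

```text
time: 2.75
tool_pos: [0.5834, -0.1697, 0.1518]
tool_rot: [2.142, 1.57, 1.705]
contact_force: [0.4, -0.0, -0.5]
opening: 0.0918
```

```bash
python3 - <<'E'
from h import *
s=robot.observe();print(s['time'],s['tool_pos'],s['tool_rot'],s['contact_force'],s['qvel'].max())
im=save('wrist','w3')
c=cam('wrist',s);print(proj(c,[[.516,-.138,.05],[.516,-.138,.108]]))
b=cv2.imread('pics/w3.png');cv2.imwrite('pics/w3z.png',cv2.resize(b[0:240,200:520],None,fx=2.5,fy=2.5,interpolation=cv2.INTER_CUBIC))
cv2.imwrite('pics/w3zz.png',cv2.resize(b[50:160,260:400],None,fx=5,fy=5,interpolation=cv2.INTER_CUBIC))
E
```

```text
2.75 [ 0.58341959 -0.16965873  0.15178173] [2.14247895 1.56998264 1.70535328] [ 0.41259068 -0.04022738 -0.47365523] 0.007117233805605767
[[319.8489581  104.07297424]
 [319.7432946  104.05326194]]
```

View pics/w3z.png

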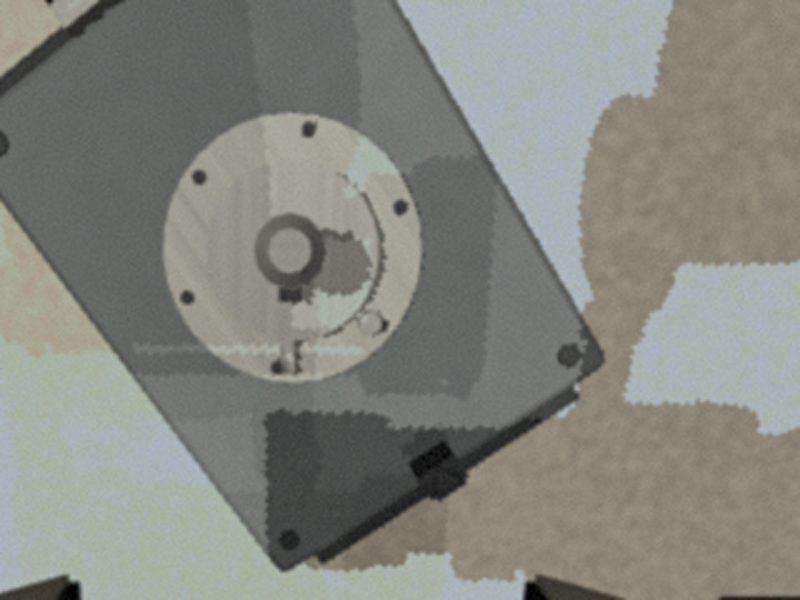

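View pics/w3zz.png

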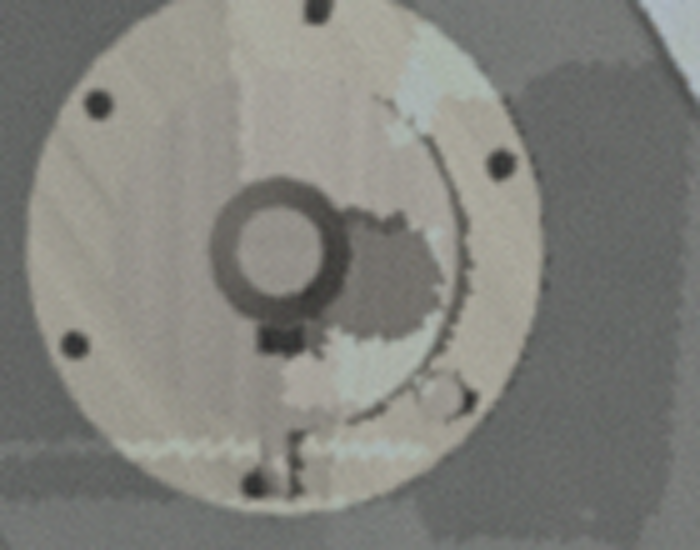

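```bash
python3 - <<'E'
from h import *
s=robot.observe();c=cam('wrist',s)
f=lambda x,y:(260+x/5,50+y/5)
g=lambda x,y:(200+x/2.5,y/2.5)
top=toplane(c,f(280,252),.108)[0];ring=toplane(c,f(280,250.5),.100)[0]
print('top',top,'ring',ring)
E=np.array([f(27,240),f(544,250),f(285,516),f(110,425),f(460,430)]);P=toplane(c,E,.042)
A=np.c_[2*P[:,:2],np.ones(len(P))];x=np.linalg.lstsq(A,(P[:,:2]**2).sum(1),rcond=None)[0];print('plate',x[:2],np.sqrt(x[2]+x[:2]@x[:2]))
key=toplane(c,[f(281,352),f(259,352),f(305,352)],.062);
tab=toplane(c,f(281,470),.048)
for q in list(key)+list(tab):
  for o in (top,np.r_[x[:2],0]):
    d=(q-o)[:2];print('key',np.degrees(np.arctan2(*d[::-1])),np.hypot(*d))
sc=toplane(c,[g(569,355),g(289,540),g(2,143)],.04);print(sc)
d=sc[0]-sc[1];print('stage yaw',np.degrees(np.arctan2(d[1],d[0]))-90)
d=sc[1]-sc[2];print('stage yaw',np.degrees(np.arctan2(d[1],d[0])))
pt=toplane(c,g(432,460),.069)[0]
for o in (top,np.r_[x[:2],0]):
  d=(pt-o)[:2];print('ptr',np.degrees(np.arctan2(*d[::-1])),np.hypot(*d))
E
```

```text
top [ 0.51286251 -0.1393813   0.108     ] ring [ 0.51256097 -0.13935071  0.1       ]
plate [ 0.51237968 -0.13887956] 0.04556222475607499
key -26.772245628695384 0.015749635666802878
key -27.577035183792955 0.01640833229486723
key -39.94430452481397 0.01628898461260116
key -40.19624906956156 0.01698145721031545
key -12.246563321853246 0.016144839484951306
key -13.575343679775493 0.016727607978523115
key -26.161680953151034 0.03718862925233326
key -26.521192513956294 0.03784395902744186
[[ 0.58907063 -0.06206266  0.04      ]
 [ 0.61060498 -0.18691158  0.04      ]
 [ 0.43724801 -0.21483734  0.04      ]]
stage yaw 9.78627147760379
stage yaw 9.15105994488606
ptr 9.9765529550646 0.08456348370792362
ptr 9.586862262333701 0.08495405257943119
```

Call:
{"name": "move_arm", "arguments": {
  "increments": [
    [0,0.1,-0.08,0],
    [0,0.766,-0.597,0],
    [0,0.766,-0.597,0],
    [0,0.766,-0.597,0],
    [0,0.766,-0.597,0]
  ]
}}

```text
time: 3.42
tool_pos: [0.5154, 0.1254, 0.1526]
tool_rot: [0.78, 1.569, 0.343]
contact_force: [0.4, 0.1, -0.3]
opening: 0.0917
```

Call:
{"name": "move_arm", "arguments": {
  "increments": [
    [0,0,0,0],
    [0,0,0,0]
  ]
}}

```text
time: 3.68
tool_pos: [0.5164, 0.1228, 0.1522]
tool_rot: [0.298, 1.57, -0.139]
contact_force: [0.9, -0.4, 0.4]
opening: 0.0919
```

```bash
cat >> h.py <<'E'
def goto(P,head=None):
    s=robot.observe();R=Ro.from_euler('xyz',s['tool_rot']).as_matrix()
    h=np.degrees(np.arctan2(R[1,1],R[0,1]))
    d=R.T@(np.array(P)-s['tool_pos']);print('t',s['time'],'pos',s['tool_pos'].round(4),'head',h.round(2),'F',s['contact_force'].round(1),'T',s['torque'].round(2),'open',round(s['opening'],4))
    print('norm',(d/.4).round(4),'' if head is None else (h-head)/60)
E
python3 -c "
from h import *
goto([.4978,.2091,.10]);goto([.4978,.2091,.028])"
```

```text
t 3.675 pos [0.5164 0.1228 0.1522] head 64.99 F [ 0.9 -0.4  0.4] T [-0.02 -0.04  0.01] open 0.0919
norm [ 0.1305  0.176  -0.1334] 
t 3.675 pos [0.5164 0.1228 0.1522] head 64.99 F [ 0.9 -0.4  0.4] T [-0.02 -0.04  0.01] open 0.0919
norm [ 0.3105  0.1759 -0.1337]
```

Call:
{"name": "move_arm", "arguments": {
  "increments": [
    [0.05,0.12,-0.09,0],
    [0.13,0.176,-0.134,0],
    [0.13,0.176,-0.134,0],
    [0.22,0.176,-0.134,0],
    [0.22,0.176,-0.134,0]
  ]
}}

```text
time: 4.3
tool_pos: [0.4973, 0.2065, 0.0627]
tool_rot: [-2.349, 1.567, -2.79]
contact_force: [-0.1, -0.0, 1.4]
opening: 0.092
```

```bash
python3 -c "
from h import *
goto([.4978,.2091,.028]);save('wrist','w4')"
```

```text
t 4.3 pos [0.4973 0.2065 0.0627] head 64.74 F [-0.1 -0.   1.4] T [-0.03  0.04 -0.04] open 0.092
norm [ 0.0868  0.0067 -0.0014]
```

View pics/w4.png

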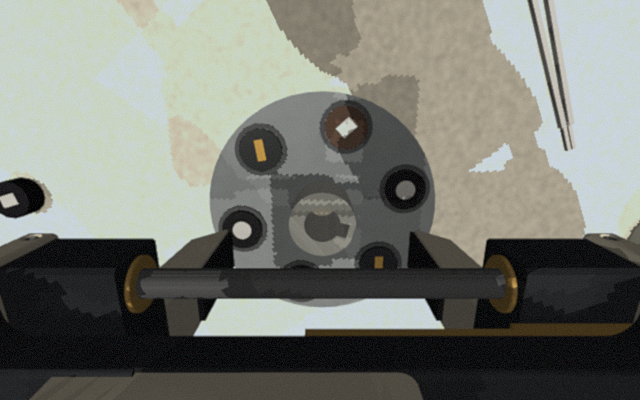

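The hub, at about (324,222), lies between the fingers. I'll check its position and then descend.

```bash
python3 -c "
from h import *
s=robot.observe();c=cam('wrist',s);print(toplane(c,(324,221.5),.054),proj(c,[.4978,.2091,.054]))"
```

```text
[[0.49965436 0.20956656 0.054     ]] [[322.16384635 219.38706703]]
```

Call:
{"name": "move_arm", "arguments": {
  "increments": [
    [0.04,0.007,-0.001,0],
    [0.08,0.007,-0.001,0],
    [0.088,0.007,-0.001,0],
    [0.088,0.007,-0.001,0]
  ]
}}

```text
time: 4.85
tool_pos: [0.4985, 0.2112, 0.0282]
tool_rot: [-2.483, 1.57, -2.922]
contact_force: [0.6, -1.2, -0.6]
opening: 0.0917
```

Call:
{"name": "move_arm", "arguments": {
  "increments": [
    [0,0,0,0],
    [0,0,0,0],
    [0,0,0,0],
    [0,0,0,0],
    [0,0,0,0]
  ],
  "gripper": 1,
  "squeeze": 30
}}

```text
time: 5.48
tool_pos: [0.4986, 0.2113, 0.0285]
tool_rot: [0.942, 1.571, 0.504]
contact_force: [0.3, 0.3, 0.5]
opening: 0.0463
```

```bash
python3 -c "
from h import *
goto([.4978,.2091,.15])"
```

```text
t 5.475 pos [0.4986 0.2113 0.0285] head 64.86 F [0.3 0.3 0.5] T [-0.03  0.02 -0.06] open 0.0463
norm [-0.3038 -0.0058  0.0004]
```

Call:
{"name": "move_arm", "arguments": {
  "increments": [
    [0,0,0,0],
    [0,0,0,0],
    [-0.03,0,0,0],
    [-0.08,0,0,0],
    [-0.14,0,0,0]
  ]
}}

```text
time: 6.1
tool_pos: [0.4986, 0.2112, 0.0856]
tool_rot: [3.037, 1.571, 2.598]
contact_force: [0.3, -0.1, 0.7]
opening: 0.0006
```

Call:
{"name": "move_arm", "arguments": {
  "increments": [
    [-0.06,0,0,0.05],
    [-0.13,0,0,0.15],
    [-0.18,0,0,0.25],
    [-0.18,0,0,0.35],
    [-0.18,0,0,0.4]
  ]
}}

```text
time: 6.72
tool_pos: [0.4988, 0.2113, 0.1577]
tool_rot: [1.171, 1.569, 0.311]
contact_force: [0.8, -0.1, 0.1]
opening: 0.0005
```

```bash
python3 -c "
from h import *
goto([.5127,-.1392,.16],-11.1)
save('wrist','w5')"
```

```text
t 6.725 pos [0.4988 0.2113 0.1577] head 40.73 F [ 0.8 -0.1  0.1] T [-0.06  0.08 -0.06] open 0.0005
norm [-0.0061 -0.5454  0.6868] 0.8637648366702868
```

View pics/w5.png

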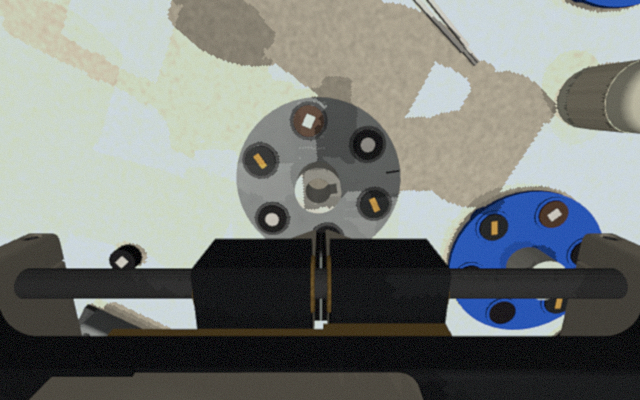

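The fingers came away empty (opening 0.0005) and the carousel is still on the bench, with its hub at about (318,190) and index at about (393,172). I'll re-measure and grip again, checking the hold before I lift.

```bash
python3 - <<'E'
from h import *
s=robot.observe();c=cam('wrist',s)
im=cv2.imread('pics/w5.png');cv2.imwrite('pics/w5z.png',cv2.resize(im[90:245,225:410],None,fx=4,fy=3.8,interpolation=cv2.INTER_CUBIC))
E
```

```text
(no output)
```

View pics/w5z.png

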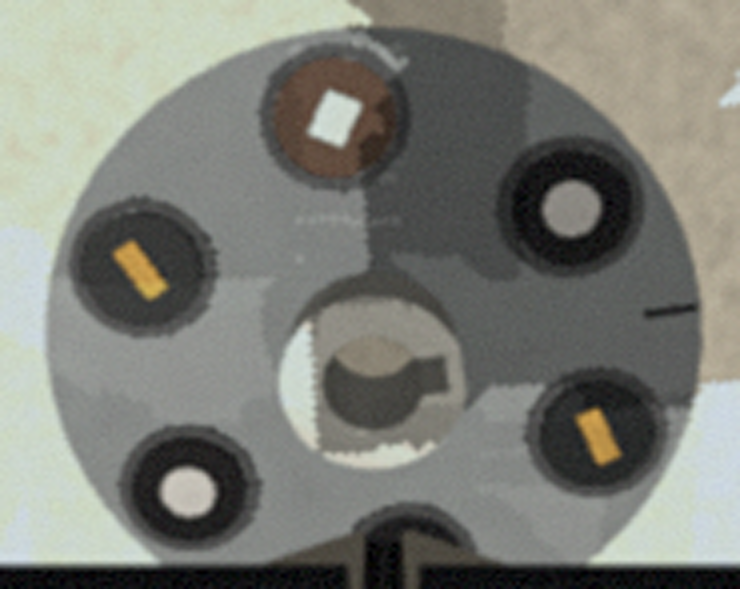

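```bash
python3 - <<'E'
from h import *
s=robot.observe();c=cam('wrist',s);f=lambda x,y:(225+x/4,90+y/3.8)
hub=toplane(c,f(372,384),.054)[0];print('hub',hub)
Z=[(47,325),(701,325),(375,27),(100,180),(650,180),(690,400)];P=toplane(c,[f(*q) for q in Z],.02)
A=np.c_[2*P[:,:2],np.ones(len(P))];x=np.linalg.lstsq(A,(P[:,:2]**2).sum(1),rcond=None)[0];print('disc',x[:2],np.sqrt(x[2]+x[:2]@x[:2]))
for q in toplane(c,[f(646,315),f(697,308)],.02):
    for h in(hub[:2],x[:2]):
        d=q[:2]-h;print(np.degrees(np.arctan2(d[1],d[0])),np.hypot(*d))
d=robot.observe();goto([.498,.2092,.027])
E
```

```text
hub [0.49970633 0.20684961 0.054     ]
disc [0.5000694 0.207056 ] 0.08402156928317663
48.934424639671576 0.07106043163045964
49.046443600001865 0.07066645659313675
48.948657285628954 0.08420100817797459
49.04317905757964 0.08380704645748294
t 6.775 pos [0.4988 0.2113 0.1576] head 40.63 F [-0.1 -0.3  0.6] T [-0.07  0.03  0.02] open 0.0007
norm [ 0.3264 -0.0053  0.0026]
```

Call:
{"name": "move_arm", "arguments": {
  "increments": [
    [0,0,0,0],
    [0,-0.002,0,0],
    [0.05,-0.005,0.003,0],
    [0.1,-0.005,0.003,0],
    [0.18,-0.005,0.003,0]
  ],
  "gripper": 0
}}

```text
time: 7.4
tool_pos: [0.4986, 0.2092, 0.0846]
tool_rot: [1.133, 1.568, 0.276]
contact_force: [0.5, 0.5, -0.5]
opening: 0.0457
```

Call:
{"name": "move_arm", "arguments": {
  "increments": [
    [0,0,0,0],
    [0,0,0,0],
    [0,0,0,0],
    [0,0,0,0],
    [0,0,0,0]
  ]
}}

```text
time: 8.02
tool_pos: [0.4981, 0.2091, 0.0849]
tool_rot: [1.197, 1.57, 0.34]
contact_force: [0.5, 0.5, 0.1]
opening: 0.0908
```

```bash
python3 -c "
from h import *
goto([.4995,.2075,.026])
save('wrist','w6')"
```

```text
t 8.025 pos [0.4981 0.2091 0.0849] head 40.86 F [0.5 0.5 0.1] T [-0.02  0.    0.01] open 0.0908
norm [ 1.473e-01 -1.000e-04  5.300e-03]
```

View pics/w6.png

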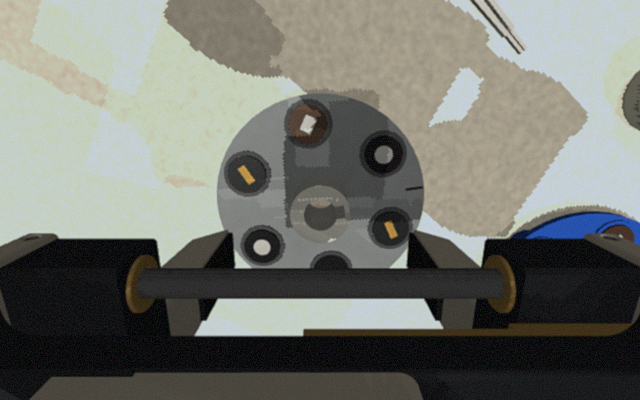

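Call:
{"name": "move_arm", "arguments": {
  "increments": [
    [0.05,0,0.002,0],
    [0.1,0,0.004,0],
    [0.13,0,0.004,0],
    [0.147,0,0.004,0],
    [0.147,0,0.004,0]
  ]
}}

```text
time: 8.7
tool_pos: [0.4989, 0.2079, 0.0255]
tool_rot: [-2.265, 1.57, -3.122]
contact_force: [-0.1, -0.0, 0.7]
opening: 0.0916
```

Call:
{"name": "move_arm", "arguments": {
  "increments": [
    [0,0,0,0],
    [0,0,0,0],
    [0,0,0,0],
    [0,0,0,0],
    [0,0,0,0]
  ],
  "gripper": 1,
  "squeeze": 45
}}

```text
time: 9.32
tool_pos: [0.499, 0.2078, 0.0257]
tool_rot: [1.479, 1.571, 0.622]
contact_force: [-0.3, -0.4, -0.1]
opening: 0.0462
```

Call:
{"name": "move_arm", "arguments": {
  "increments": [
    [0,0,0,0],
    [0,0,0,0]
  ]
}}

```text
time: 9.57
tool_pos: [0.4989, 0.2078, 0.0256]
tool_rot: [2.167, 1.571, 1.309]
contact_force: [-0.4, 0.6, -0.3]
opening: 0.0269
```

```bash
python3 -c "
from h import *
goto([.4995,.2075,.026])
save('wrist','w7');save('side','s7');save('scene','c7')
import cv2
b=cv2.imread('pics/side0.png')
a=cv2.imread('pics/s7.png');c=cv2.imread('pics/c7.png');
v=np.hstack([cv2.resize(a[100:220,220:340],(400,400)),cv2.resize(c[160:280,320:440],(400,400))]);cv2.imwrite('pics/z7.png',v)
goto([.4995,.2075,.026])
"
```

```text
t 9.575 pos [0.4989 0.2078 0.0256] head 40.86 F [-0.4  0.6 -0.3] T [-0.03  0.03 -0.01] open 0.0269
norm [-0.001   0.0006  0.0015] 
t 9.725 pos [0.499  0.2078 0.0256] head 40.86 F [0.1 0.1 0.4] T [ 0.03  0.01 -0.  ] open 0.0142
norm [-0.0009  0.0004  0.0015]
```

View pics/w7.png

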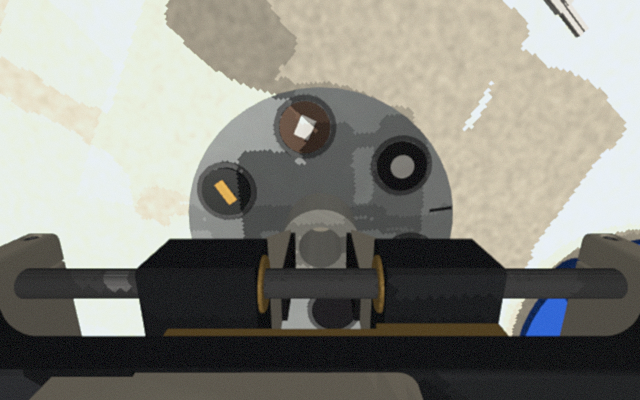

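View pics/z7.png

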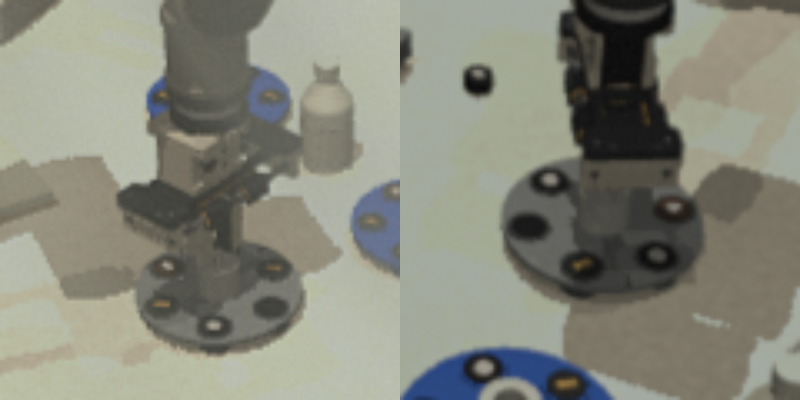

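```bash
python3 -c "
from h import *
s=robot.observe();P=s['tool_pos']
for n,f in(('side','s7'),('scene','c7')):
    c=cam(n);im=cv2.imread('pics/%s.png'%f)
    up=np.array([[0,0,0],[0,0,.019],[0,0,.066]])
    for (u,v),k in zip(proj(c,P+up),[(0,0,255),(0,255,0),(255,0,0)]):
        print(n,u,v); 
    q=proj(c,P)[0].astype(int); x0,y0=q[0]-50,q[1]-65
    z=cv2.resize(im[y0:y0+100,x0:x0+100],(400,400),interpolation=cv2.INTER_CUBIC)
    for (u,v),k in zip(proj(c,P+up),[(0,0,255),(0,255,0),(255,0,0)]): cv2.circle(z,(int((u-x0)*4),int((v-y0)*4)),3,k,-1)
    out=z if n=='side' else np.hstack([out,z])
cv2.imwrite('pics/z7b.png',out)
"
```

```text
side 284.15937280792144 183.61109132509324
side 283.9538087680287 179.1368836512513
side 283.4326758885416 167.79415692867076
scene 381.4471026542178 223.29939231212109
scene 381.94393110542063 218.13596958666756
scene 383.2155790201882 204.92002809622053
```

View pics/z7b.png

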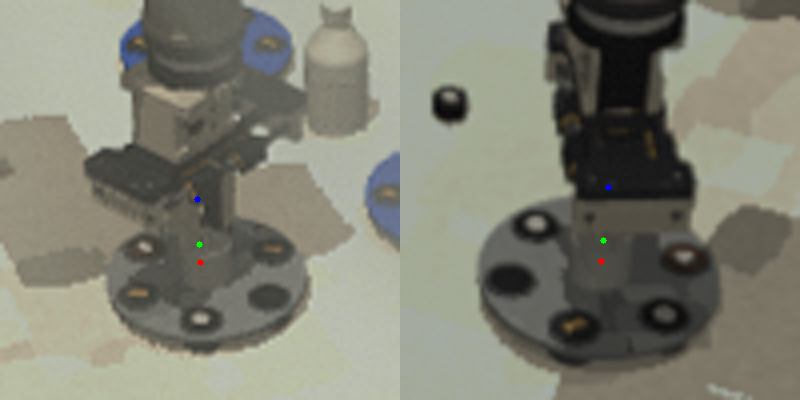

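```bash
python3 -c "
from h import *
print(robot.tcp_to_grasp,[a for a in dir(robot) if not a.startswith('_')])
a=cv2.imread('pics/w7.png')[200:345,230:420];b=cv2.imread('pics/w5.png')[200:345,230:420]
cv2.imwrite('pics/z7c.png',np.hstack([cv2.resize(a,(400,305)),cv2.resize(b,(400,305))]))
"
```

```text
0.0188 ['IKError', 'camera_params', 'hand_in', 'observe', 'read_camera', 'tcp_to_grasp']
```

View pics/z7c.png

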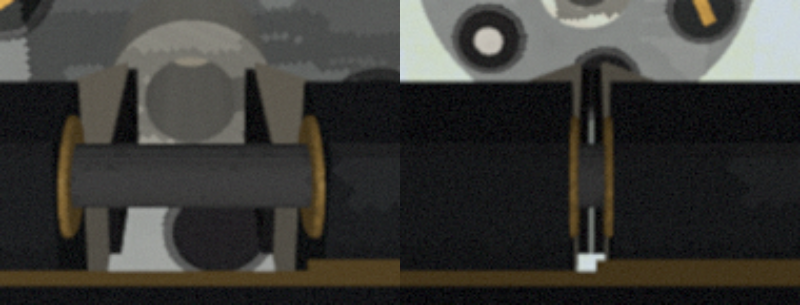

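Call:
{"name": "move_arm", "arguments": {
  "increments": [
    [0,0,0,0],
    [0,0,0,0],
    [0,0,0,0],
    [0,0,0,0],
    [0,0,0,0]
  ],
  "gripper": 0.2
}}

```text
time: 10.35
tool_pos: [0.499, 0.2078, 0.0257]
tool_rot: [1.311, 1.571, 0.453]
contact_force: [0.7, 0.3, -0.9]
opening: 0.0592
```

Call:
{"name": "move_arm", "arguments": {
  "increments": [
    [0,0,0,0],
    [0,0,0,0]
  ]
}}

```text
time: 10.6
tool_pos: [0.499, 0.2078, 0.0256]
tool_rot: [1.851, 1.571, 0.994]
contact_force: [-0.4, -0.3, -0.0]
opening: 0.0729
```

```bash
python3 -c "
from h import *
goto([.4995,.2075,.026])
s=robot.observe();P=s['tool_pos'];R=Ro.from_euler('xyz',s['tool_rot']).as_matrix()
for n in('side','scene'):
    c=cam(n);save(n,n+'8');im=cv2.imread('pics/%s8.png'%n)
    q=proj(c,P)[0].astype(int); x0,y0=q[0]-50,q[1]-65
    z=cv2.resize(im[y0:y0+100,x0:x0+100],(400,400),interpolation=cv2.INTER_CUBIC)
    for dz in (0,.01,.02,.03,.04):
      for sg in(-1,1):
        u,v=proj(c,P+R@np.array([-dz,sg*s['opening']/2,0]))[0]; cv2.circle(z,(int((u-x0)*4),int((v-y0)*4)),2,(0,0,255) if dz==0 else (0,255,0),-1)
    out=z if n=='side' else np.hstack([out,z])
cv2.imwrite('pics/z8.png',out)
save('wrist','w8')
"
```

```text
t 10.6 pos [0.499  0.2078 0.0256] head 40.86 F [-0.4 -0.3 -0. ] T [-0.04 -0.01 -0.  ] open 0.0729
norm [-0.0009  0.0005  0.0015]
```

View pics/z8.png

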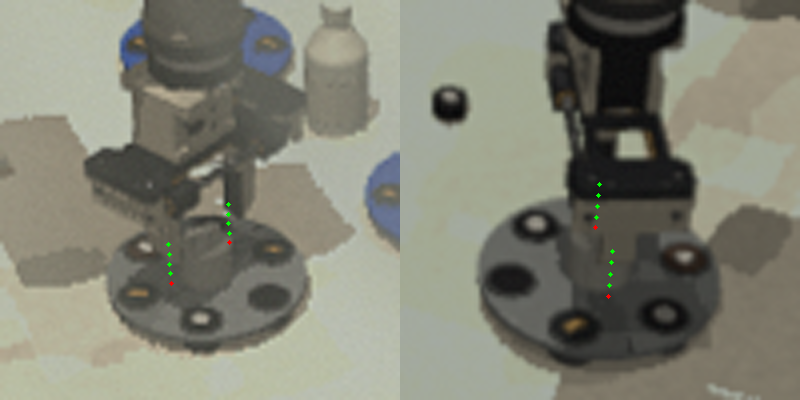

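View pics/w8.png

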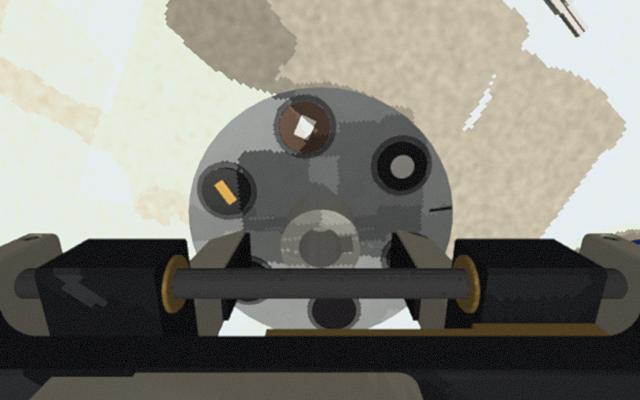

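In these views the real fingertips end about 32 mm short of the reported TCP: the spacing of the fingertips in the wrist image, and their ends in the side image, both put them just above the hub top. The jaws simply closed above the hub. I'll go lower in small steps and watch the force.

Call:
{"name": "move_arm", "arguments": {
  "increments": [
    [0.01,0,0.001,0],
    [0.02,0,0.001,0],
    [0.03,0,0.001,0],
    [0.04,0,0.001,0],
    [0.04,0,0.001,0]
  ]
}}

```text
time: 11.38
tool_pos: [0.4989, 0.2075, 0.0092]
tool_rot: [-2.107, 1.57, -2.964]
contact_force: [0.6, -0.6, -0.1]
opening: 0.0733
```

Call:
{"name": "move_arm", "arguments": {
  "increments": [
    [0.008,0,0,0],
    [0.016,0,0,0],
    [0.022,0,0,0],
    [0.022,0,0,0]
  ]
}}

```text
time: 11.88
tool_pos: [0.4991, 0.2075, 0.0006]
tool_rot: [-2.2, 1.57, -3.057]
contact_force: [0.4, 0.0, 1.5]
opening: 0.0734
```

```bash
python3 -c "
from h import *
goto([.4995,.2075,.026])
for n in('side',):
    c=cam(n);save(n,n+'9');im=cv2.imread('pics/%s9.png'%n)[120:220,230:340]
    cv2.imwrite('pics/z9.png',cv2.resize(im,None,fx=5,fy=5,interpolation=cv2.INTER_CUBIC))
"
```

```text
t 11.875 pos [0.4991 0.2075 0.0006] head 40.86 F [0.4 0.  1.5] T [-0.05 -0.03 -0.02] open 0.0734
norm [-0.0635  0.0008  0.0007]
```

View pics/z9.png

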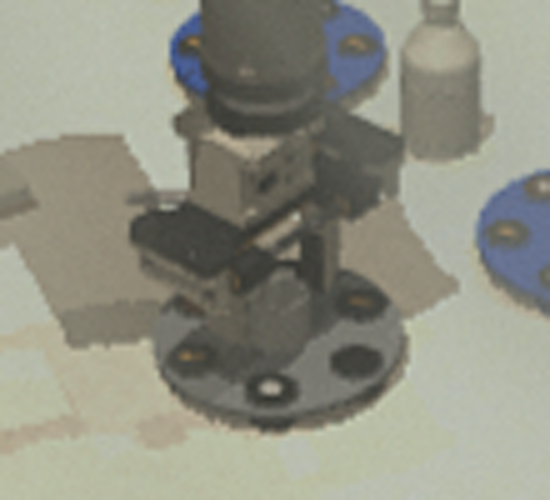

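The fingers now straddle the hub with nothing touching yet. Closing.

Call:
{"name": "move_arm", "arguments": {
  "increments": [
    [0,0,0,0],
    [0,0,0,0],
    [0,0,0,0],
    [0,0,0,0],
    [0,0,0,0]
  ],
  "gripper": 1,
  "squeeze": 40
}}

```text
time: 12.55
tool_pos: [0.4992, 0.2075, 0.0009]
tool_rot: [1.709, 1.571, 0.852]
contact_force: [-0.8, 0.1, 1.6]
opening: 0.0434
```

Call:
{"name": "move_arm", "arguments": {
  "increments": [
    [0,0,0,0],
    [0,0,0,0]
  ]
}}

```text
time: 12.8
tool_pos: [0.4992, 0.2075, 0.0009]
tool_rot: [1.355, 1.571, 0.497]
contact_force: [-0.2, -0.3, 1.4]
opening: 0.0435
```

Call:
{"name": "move_arm", "arguments": {
  "increments": [
    [-0.01,0,0,0],
    [-0.03,0,0,0],
    [-0.06,0,0,0],
    [-0.1,0,0,0],
    [-0.14,0,0,0]
  ]
}}

```text
time: 13.42
tool_pos: [0.4994, 0.2076, 0.0583]
tool_rot: [1.179, 1.57, 0.322]
contact_force: [-1.0, 0.5, -8.7]
opening: 0.043
```

Call:
{"name": "move_arm", "arguments": {
  "increments": [
    [-0.05,0,0,0.03],
    [-0.1,0,0,0.1],
    [-0.15,0,0,0.2],
    [-0.18,0,0,0.3],
    [-0.18,0,0,0.4]
  ]
}}

```text
time: 14.05
tool_pos: [0.4999, 0.2077, 0.1311]
tool_rot: [1.556, 1.567, 0.276]
contact_force: [1.2, 0.3, -7.7]
opening: 0.0434
```

Call:
{"name": "move_arm", "arguments": {
  "increments": [
    [0,0,0,0.15],
    [0,0,0,0.3],
    [0,0,0,0.45],
    [0,0,0,0.6],
    [0,0,0,0.7]
  ]
}}

```text
time: 14.68
tool_pos: [0.4991, 0.2075, 0.1298]
tool_rot: [2.297, 1.57, 0.284]
contact_force: [-1.5, 0.1, -7.0]
opening: 0.0437
```

```bash
python3 -c "
from h import *
goto([.5127,-.1392,.128],40.86-75.8)
save('wrist','w10')"
```

```text
t 14.675 pos [0.4991 0.2075 0.1298] head -25.37 F [-1.5  0.1 -7. ] T [-0.04  0.08 -0.03] open 0.0437
norm [0.0044 0.402  0.7686] 0.15948689167091878
```

View pics/w10.png

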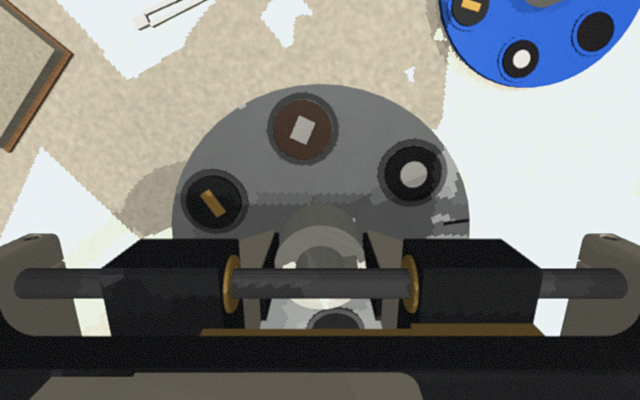

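```bash
python3 -c "
from h import *
im=cv2.imread('pics/w10.png');cv2.imwrite('pics/w10z.png',cv2.resize(im[75:255,165:475],None,fx=2.55,fy=2.55,interpolation=cv2.INTER_CUBIC))"
```

```text
(no output)
```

View pics/w10z.png

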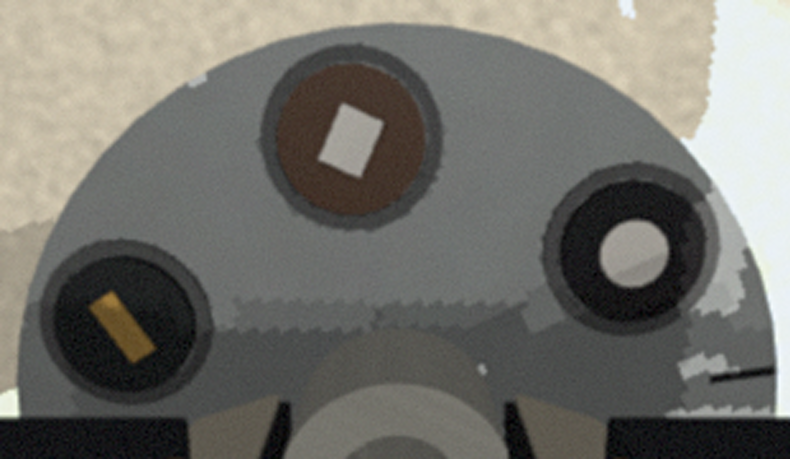

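```bash
python3 - <<'E'
from h import *
s=robot.observe();T=np.array(robot.camera_params('wrist')['tool_from_camera']);p=robot.camera_params('wrist')
Z=np.array([(19,380),(51,245),(200,75),(300,35),(395,22),(500,35),(600,75),(752,245),(775,350)],float)
L=np.array([(712,379),(773,371)],float)
def tool(Z,x):
    u=165+Z[:,0]/2.55;v=75+Z[:,1]/2.55
    d=np.c_[(u-p['cx'])/p['fx'],(v-p['cy'])/p['fy'],np.ones(len(u))]@T[:3,:3].T
    k=(x-T[0,3])/d[:,0]; return (T[:3,3]+d*k[:,None])[:,1:]
for x in(-.021,-.019,-.017):
    P=tool(Z,x);A=np.c_[2*P,np.ones(len(P))];q=np.linalg.lstsq(A,(P**2).sum(1),rcond=None)[0];r=np.sqrt(q[2]+q[:2]@q[:2])
    i=tool(L,x)-q[:2];print(x,'centre y,z',q[:2],'r',r,'res',(np.hypot(*(P-q[:2]).T)-r).round(4),'idx ang',np.degrees(np.arctan2(i[:,1],i[:,0])))
E
```

```text
-0.021 centre y,z [-6.70111921e-04  5.72191652e-05] r 0.08363066525525338 res [ 0.0005 -0.0006  0.0001 -0.0001  0.     -0.      0.0002  0.0002 -0.0003] idx ang [-7.7460557  -7.79209988]
-0.019 centre y,z [-0.00066399  0.00091484] r 0.08459986609840453 res [ 0.0005 -0.0006  0.0001 -0.0001  0.     -0.      0.0002  0.0002 -0.0003] idx ang [-7.7460557  -7.79209988]
-0.017 centre y,z [-0.00065788  0.00177245] r 0.0855690669415557 res [ 0.0005 -0.0006  0.0001 -0.0001  0.     -0.      0.0002  0.0002 -0.0003] idx ang [-7.7460557  -7.79209988]
```

```bash
python3 -c "
from h import *
goto([.5136,-.1378,.126],-34.6)"
```

```text
t 14.725 pos [0.4992 0.2075 0.1298] head -25.58 F [ 0.1  0.3 -7.9] T [-0.05  0.1  -0.06] open 0.0436
norm [0.0093 0.4053 0.7631] 0.1503228508370834
```

Call:
{"name": "move_arm", "arguments": {
  "increments": [
    [0,0.02,0.04,0.02],
    [0,0.07,0.13,0.05],
    [0,0.13,0.25,0.1],
    [0,0.19,0.36,0.15],
    [0,0.24,0.45,0.15]
  ]
}}

```text
time: 15.35
tool_pos: [0.5093, 0.001, 0.1294]
tool_rot: [1.418, 1.57, -0.749]
contact_force: [0.8, 0.2, -6.9]
opening: 0.0433
```

```bash
python3 -c "
from h import *
goto([.5136,-.1378,.126],-34.6)"
```

```text
t 15.35 pos [0.5093 0.001  0.1294] head -34.15 F [ 0.8  0.2 -6.9] T [-0.1   0.07  0.02] open 0.0433
norm [0.0088 0.2037 0.2812] 0.007457342919432838
```

Call:
{"name": "move_arm", "arguments": {
  "increments": [
    [0,0.06,0.09,0.005],
    [0,0.12,0.17,0.005],
    [0,0.17,0.24,0.005],
    [0,0.2,0.275,0.005],
    [0,0.203,0.281,0.005]
  ]
}}

```text
time: 15.98
tool_pos: [0.5136, -0.1359, 0.129]
tool_rot: [2.41, 1.57, 0.237]
contact_force: [0.3, 0.8, -6.7]
opening: 0.0431
```

Call:
{"name": "move_arm", "arguments": {
  "increments": [
    [0,0,0,0],
    [0,0,0,0]
  ]
}}

```text
time: 16.23
tool_pos: [0.5137, -0.1337, 0.1288]
tool_rot: [-2.164, 1.57, 1.949]
contact_force: [0.2, 0.1, -8.0]
opening: 0.0429
```

```bash
python3 -c "
from h import *
goto([.5136,-.1378,.126],-34.6)
for n in('side','scene'):
    c=cam(n);save(n,n+'11');im=cv2.imread('pics/%s11.png'%n)
    x0,y0=(240,140) if n=='scene' else (250,180)
    z=cv2.resize(im[y0-30:y0+70,x0:x0+100],(400,400),interpolation=cv2.INTER_CUBIC)
    out=z if n=='side' else np.hstack([out,z])
cv2.imwrite('pics/z11.png',out)
goto([.5136,-.1378,.126],-34.6)
save('wrist','w11')"
```

```text
t 16.225 pos [ 0.5137 -0.1337  0.1288] head -34.36 F [ 0.2  0.1 -8. ] T [-0.06  0.12  0.04] open 0.0429
norm [0.0071 0.0057 0.0086] 0.004057915751941247
t 16.325 pos [ 0.5138 -0.1339  0.1288] head -34.36 F [ 0.5 -0.8 -8. ] T [-0.08  0.07 -0.03] open 0.0433
norm [0.0071 0.0052 0.0084] 0.00398890310984991
```

View pics/z11.png

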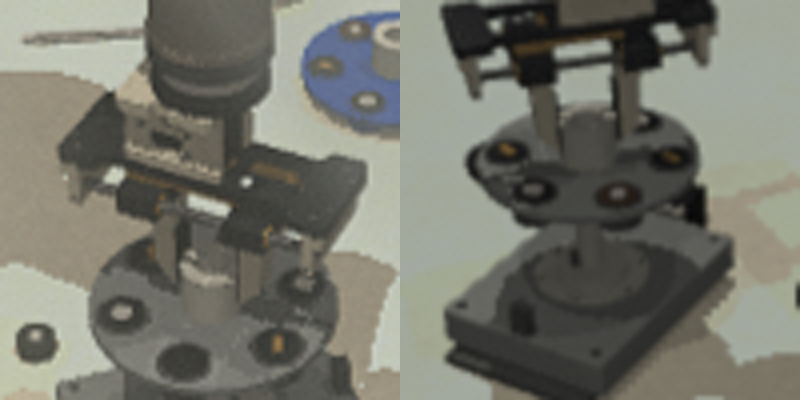

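View pics/w11.png

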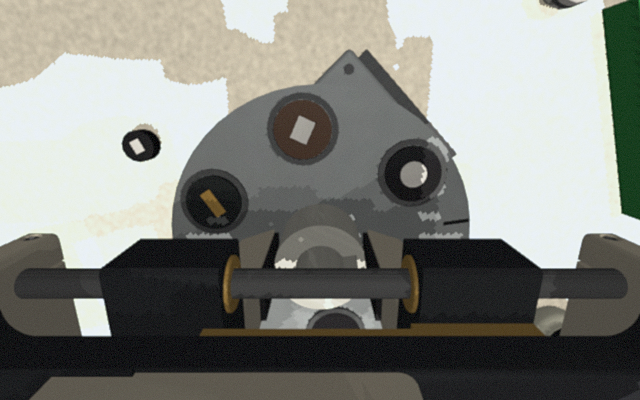

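```bash
python3 -c "
import cv2,numpy as np
def z(f,x,y): return cv2.resize(cv2.imread('pics/%s.png'%f)[y:y+30,x:x+40],(400,300),interpolation=cv2.INTER_CUBIC)
cv2.imwrite('pics/z12.png',np.vstack([np.hstack([z('scene11',267,136),z('side11',282,212)]),np.hstack([z('scene0',267,156),z('side0',284,232)])]))
"
```

```text
(no output)
```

View pics/z12.png

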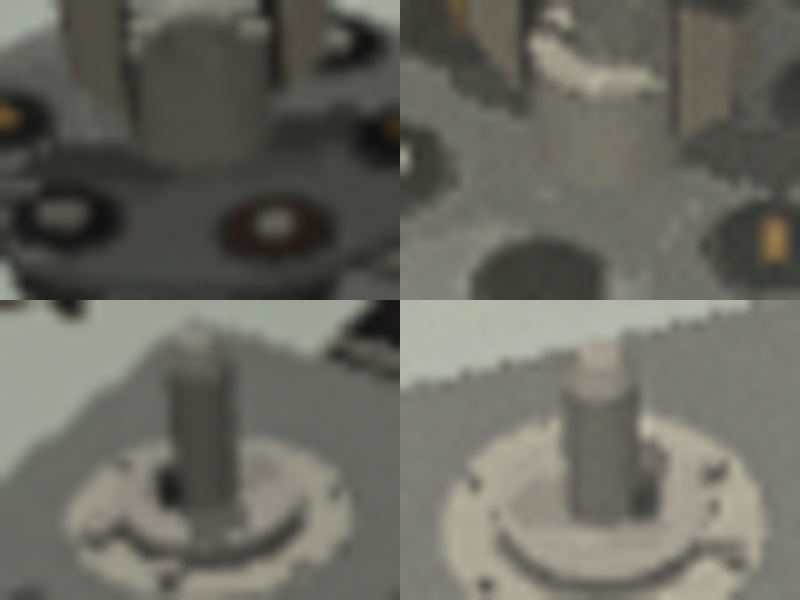

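```bash
python3 - <<'E'
from h import *
from scipy.optimize import fsolve
a=cam('scene');b=cam('side')
def solve(ua,za,ub,zb): return fsolve(lambda p:[proj(a,[*p,za])[0,0]-ua,proj(b,[*p,zb])[0,0]-ub],[.513,-.138])
h=solve(287.4,.162,302.4,.155);s=solve(287.2,.100,304.05,.085)
print('hub',h,'shaft',s,'move',s-h)
t=robot.observe()['tool_pos'];goto([*(t[:2]+s-h),.1],-34.6)
print(proj(a,[*h,.162]),proj(b,[*h,.155]),proj(a,[*s,.1]),proj(b,[*s,.085]))
E
```

```text
hub [ 0.51328302 -0.13268374] shaft [ 0.51652724 -0.1357232 ] move [ 0.00324422 -0.00303947]
t 16.375 pos [ 0.5138 -0.134   0.1289] head -34.37 F [-0.9  0.1 -7.6] T [-0.14  0.1  -0.03] open 0.0433
norm [0.0722 0.011  0.0017] 0.0038402833655395577
[[287.4        144.67857189]] [[302.4        221.42071015]] [[287.2        162.12595924]] [[304.05       240.64181051]]
```

Call:
{"name": "move_arm", "arguments": {
  "increments": [
    [0.01,0.01,0.0025,0.004],
    [0.025,0.01,0.0025,0.004],
    [0.04,0.01,0.0025,0.004],
    [0.05,0.01,0.0025,0.004],
    [0.05,0.01,0.0025,0.004]
  ]
}}

```text
time: 17.0
tool_pos: [0.5162, -0.1378, 0.1083]
tool_rot: [-1.491, 1.57, 2.616]
contact_force: [0.5, 0.4, -8.1]
opening: 0.0433
```

Call:
{"name": "move_arm", "arguments": {
  "increments": [
    [0.005,0,0,0],
    [0.01,0,0,0],
    [0.01,0,0,0]
  ]
}}

```text
time: 17.38
tool_pos: [0.5164, -0.1378, 0.1047]
tool_rot: [-1.722, 1.571, 2.385]
contact_force: [0.4, 0.2, -8.2]
opening: 0.0433
```

```bash
python3 -c "
from h import *
goto([.5165,-.1370,.1],-34.6)
for n in('side','scene'):
    c=cam(n);save(n,n+'13');im=cv2.imread('pics/%s13.png'%n)
    x0,y0=(250,140) if n=='scene' else (260,200)
    z=cv2.resize(im[y0:y0+80,x0:x0+80],(400,400),interpolation=cv2.INTER_CUBIC)
    out=z if n=='side' else np.hstack([out,z])
cv2.imwrite('pics/z13.png',out)"
```

```text
t 17.375 pos [ 0.5164 -0.1378  0.1047] head -34.68 F [ 0.4  0.2 -8.2] T [-0.1   0.08  0.01] open 0.0433
norm [ 0.0118 -0.001  -0.0019] -0.0013229590514118427
```

View pics/z13.png

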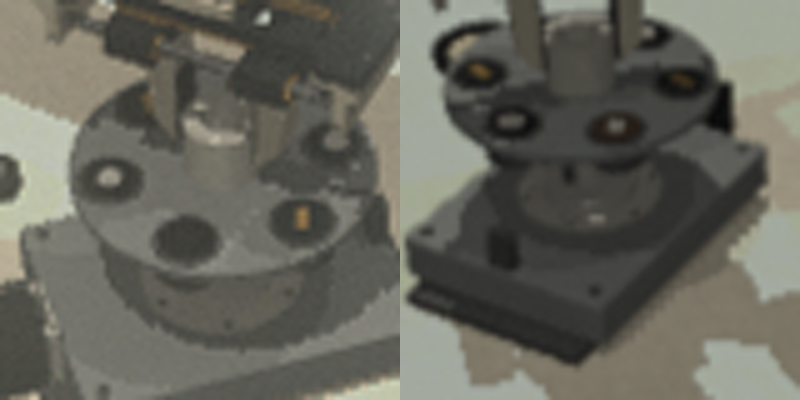

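Call:
{"name": "move_arm", "arguments": {
  "increments": [
    [0.004,0,0,0],
    [0.008,0,0,0],
    [0.012,0,0,0],
    [0.012,0,0,0]
  ]
}}

```text
time: 17.98
tool_pos: [0.516, -0.138, 0.0997]
tool_rot: [-0.996, 1.57, 3.111]
contact_force: [-1.3, -1.5, -7.1]
opening: 0.0436
```

Call:
{"name": "move_arm", "arguments": {
  "increments": [
    [0.004,0,0,0],
    [0.008,0,0,0],
    [0.012,0,0,0],
    [0.012,0,0,0]
  ]
}}

```text
time: 18.48
tool_pos: [0.5161, -0.1379, 0.0949]
tool_rot: [-1.169, 1.57, 2.938]
contact_force: [-3.4, -2.0, -8.5]
opening: 0.0432
```

Call:
{"name": "move_arm", "arguments": {
  "increments": [
    [0,-0.001,0.002,0],
    [0,-0.001,0.002,0],
    [0,-0.001,0.002,0]
  ]
}}

```text
time: 18.85
tool_pos: [0.5159, -0.1382, 0.0952]
tool_rot: [2.646, 1.57, 0.47]
contact_force: [-1.9, -0.1, -8.8]
opening: 0.0434
```

```bash
python3 -c "
from h import *
goto([.5165,-.1370,.1],-34.6)"
```

```text
t 18.85 pos [ 0.5159 -0.1382  0.0952] head -34.68 F [-1.9 -0.1 -8.8] T [-0.19  0.45 -0.  ] open 0.0434
norm [-0.0119 -0.0004 -0.0035] -0.001392431695112369
```

Call:
{"name": "move_arm", "arguments": {
  "increments": [
    [0,-0.0016,0.001,0],
    [0,-0.0016,0.001,0],
    [0.006,-0.0016,0.001,0],
    [0.012,-0.0016,0.001,0],
    [0.012,-0.0016,0.001,0]
  ]
}}

```text
time: 19.48
tool_pos: [0.5148, -0.1382, 0.0901]
tool_rot: [-1.679, 1.57, 2.428]
contact_force: [0.0, -0.3, -7.6]
opening: 0.0431
```

```bash
python3 -c "
from h import *
goto([.5165,-.1370,.1],-34.6)"
```

```text
t 19.475 pos [ 0.5148 -0.1382  0.0901] head -34.68 F [ 0.  -0.3 -7.6] T [-0.07  0.1  -0.02] open 0.0431
norm [-0.0248  0.0018 -0.0048] -0.0013626551067925873
```

Call:
{"name": "move_arm", "arguments": {
  "increments": [
    [0.008,0,0,0],
    [0.018,0,0,0],
    [0.028,0,0,0],
    [0.03,0,0,0]
  ]
}}

```text
time: 19.98
tool_pos: [0.5147, -0.1382, 0.078]
tool_rot: [-1.523, 1.57, 2.584]
contact_force: [0.3, -0.3, -6.5]
opening: 0.0433
```

Call:
{"name": "move_arm", "arguments": {
  "increments": [
    [0.008,0,0,0],
    [0.016,0,0,0],
    [0.024,0,0,0],
    [0.024,0,0,0]
  ]
}}

```text
time: 20.48
tool_pos: [0.5147, -0.1382, 0.0685]
tool_rot: [-1.518, 1.57, 2.589]
contact_force: [-0.4, -0.1, -6.4]
opening: 0.0434
```

```bash
python3 -c "
from h import *
goto([.5148,-.1382,.065],-34.6)"
```

```text
t 20.475 pos [ 0.5147 -0.1382  0.0685] head -34.68 F [-0.4 -0.1 -6.4] T [-0.04  0.05 -0.01] open 0.0434
norm [ 0.0087  0.0002 -0.0001] -0.0013634077974658727
```

Call:
{"name": "move_arm", "arguments": {
  "increments": [
    [0.004,0,0,0],
    [0.008,0,0,0],
    [0.012,0,0,0],
    [0.015,0,0,0]
  ]
}}

```text
time: 20.98
tool_pos: [0.515, -0.1383, 0.0627]
tool_rot: [-3.131, 1.571, 0.976]
contact_force: [-0.1, 0.1, -6.2]
opening: 0.0434
```

Call:
{"name": "move_arm", "arguments": {
  "increments": [
    [0.002,0,0,0],
    [0.003,0,0,0],
    [0.003,0,0,0]
  ]
}}

```text
time: 21.35
tool_pos: [0.5149, -0.1385, 0.0616]
tool_rot: [0.686, 1.571, -1.49]
contact_force: [0.2, -0.5, -7.4]
opening: 0.0435
```

Call:
{"name": "move_arm", "arguments": {
  "increments": [
    [0.002,0,0,0],
    [0.004,0,0,0],
    [0.004,0,0,0]
  ]
}}

```text
time: 21.72
tool_pos: [0.5149, -0.1384, 0.0599]
tool_rot: [-0.989, 1.571, 3.118]
contact_force: [-0.7, -2.0, -8.3]
opening: 0.0435
```

Call:
{"name": "move_arm", "arguments": {
  "increments": [
    [0.003,0,0,0],
    [0.006,0,0,0],
    [0.006,0,0,0]
  ]
}}

```text
time: 22.1
tool_pos: [0.5149, -0.1384, 0.0575]
tool_rot: [-1.206, 1.571, 2.901]
contact_force: [0.0, -2.2, -7.4]
opening: 0.0435
```

```bash
python3 -c "
from h import *
goto([.5148,-.1382,.05],-34.6)"
```

```text
t 22.1 pos [ 0.5149 -0.1384  0.0575] head -34.68 F [ 0.  -2.2 -7.4] T [-0.5   0.28 -0.  ] open 0.0435
norm [ 0.0186 -0.0004 -0.0002] -0.0013681915592184642
```

Call:
{"name": "move_arm", "arguments": {
  "increments": [
    [0,0.0007,0.001,0],
    [0.003,0.0007,0.001,0],
    [0.006,0.0007,0.001,0],
    [0.009,0.0007,0.001,0],
    [0.009,0.0007,0.001,0]
  ]
}}

```text
time: 22.72
tool_pos: [0.5149, -0.1387, 0.0539]
tool_rot: [-2.022, 1.571, 2.085]
contact_force: [-0.1, -0.4, -8.4]
opening: 0.0433
```

```bash
python3 -c "
from h import *
goto([.5148,-.1382,.05],-34.6)"
```

```text
t 22.725 pos [ 0.5149 -0.1387  0.0539] head -34.68 F [-0.1 -0.4 -8.4] T [-0.22  0.2  -0.  ] open 0.0433
norm [ 0.0097 -0.0009 -0.0009] -0.0013530413614788017
```

Call:
{"name": "move_arm", "arguments": {
  "increments": [
    [0.0025,0,0,0],
    [0.005,0,0,0],
    [0.005,0,0,0]
  ]
}}

```text
time: 23.1
tool_pos: [0.5149, -0.1387, 0.0519]
tool_rot: [-1.916, 1.571, 2.191]
contact_force: [-0.1, -1.6, -7.5]
opening: 0.0434
```

Call:
{"name": "move_arm", "arguments": {
  "increments": [
    [0.001,0,0,0],
    [0.0025,0,0,0],
    [0.0025,0,0,0]
  ]
}}

```text
time: 23.48
tool_pos: [0.515, -0.1388, 0.051]
tool_rot: [2.452, 1.571, 0.276]
contact_force: [-0.8, -0.6, -7.4]
opening: 0.0428
```

Call:
{"name": "move_arm", "arguments": {
  "increments": [
    [0.001,0,0,0],
    [0.002,0,0,0],
    [0.002,0,0,0]
  ]
}}

```text
time: 23.85
tool_pos: [0.515, -0.1389, 0.0509]
tool_rot: [1.607, 1.57, -0.569]
contact_force: [-3.8, -1.3, 2.6]
opening: 0.0431
```

Call:
{"name": "move_arm", "arguments": {
  "increments": [
    [0.001,0,0,0],
    [0.002,0,0,0],
    [0.002,0,0,0]
  ]
}}

```text
time: 24.22
tool_pos: [0.515, -0.1389, 0.0508]
tool_rot: [1.624, 1.57, -0.552]
contact_force: [-6.1, -1.5, 10.3]
opening: 0.0432
```

Fully down on the shoulder: it slid past the key without a catch, and the reported height is 0.0508 with a net press of about 18 N. I'll ease the press off and lower the grip so that it limits the torque, then turn anticlockwise.

Call:
{"name": "move_arm", "arguments": {
  "increments": [
    [-0.001,-0.001,0.0007,0],
    [-0.0025,-0.0015,0.001,0],
    [-0.0025,-0.0015,0.001,0]
  ]
}}

```text
time: 24.6
tool_pos: [0.515, -0.1389, 0.0509]
tool_rot: [1.93, 1.569, -0.246]
contact_force: [-0.8, -0.1, 3.5]
opening: 0.0433
```

Call:
{"name": "move_arm", "arguments": {
  "increments": [
    [0,0,0,0],
    [0,0,0,0],
    [0,0,0,0]
  ],
  "squeeze": 9
}}

```text
time: 24.98
tool_pos: [0.515, -0.139, 0.0508]
tool_rot: [1.924, 1.569, -0.252]
contact_force: [1.2, 0.1, 5.4]
opening: 0.0441
```

```bash
python3 -c "
from h import *
goto([.5148,-.1382,.05],1.8)"
```

```text
t 24.975 pos [ 0.515  -0.139   0.0508] head -34.68 F [1.2 0.1 5.4] T [-0.09 -0.03 -0.02] open 0.0441
norm [ 0.002  -0.0015 -0.0013] -0.6080472495018542
```

Call:
{"name": "move_arm", "arguments": {
  "increments": [
    [-0.0012,0,0,-0.02],
    [-0.0012,0,0,-0.06],
    [-0.0012,0,0,-0.1],
    [-0.0012,0,0,-0.14],
    [-0.0012,0,0,-0.14]
  ]
}}

```text
time: 25.6
tool_pos: [0.514, -0.1393, 0.0508]
tool_rot: [-0.142, 1.57, -2.171]
contact_force: [-1.5, -4.0, 3.2]
opening: 0.0437
```

```bash
python3 -c "
from h import *
goto([.5148,-.1382,.05],1.8);save('wrist','w14')"
```

```text
t 25.6 pos [ 0.514  -0.1393  0.0508] head -26.27 F [-1.5 -4.   3.2] T [-0.79  0.21  0.01] open 0.0437
norm [ 0.002   0.0006 -0.0034] -0.46779166445657105
```

View pics/w14.png

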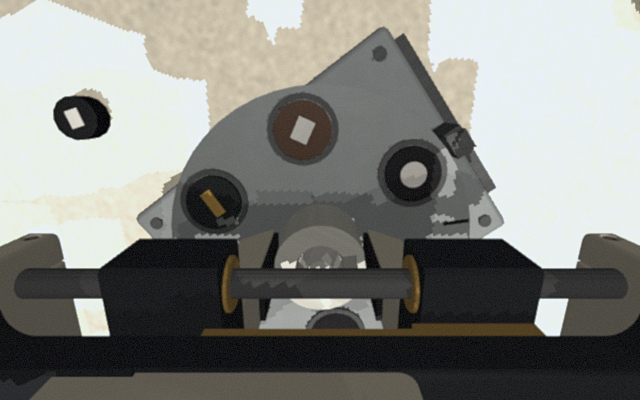

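Call:
{"name": "move_arm", "arguments": {
  "increments": [
    [0,0.0005,0.0015,-0.04],
    [0,0.0005,0.0015,-0.08],
    [0,0.0005,0.0015,-0.12],
    [0,0.0005,0.0015,-0.16],
    [0,0.0005,0.0015,-0.16]
  ]
}}

```text
time: 26.28
tool_pos: [0.5138, -0.1397, 0.0508]
tool_rot: [-0.838, 1.57, -2.701]
contact_force: [-1.8, -4.7, 2.2]
opening: 0.0441
```

```bash
python3 -c "
from h import *
goto([.5148,-.1382,.05],1.8)"
```

```text
t 26.275 pos [ 0.5138 -0.1397  0.0508] head -16.73 F [-1.8 -4.7  2.2] T [-0.83  0.45  0.01] open 0.0441
norm [ 0.0021  0.0012 -0.0043] -0.3087560899958654
```

Call:
{"name": "move_arm", "arguments": {
  "increments": [
    [0,0,0.0025,0],
    [0,0,0.0025,-0.04],
    [0,0,0.0025,-0.08],
    [0,0,0.0025,-0.12],
    [0,0,0.0025,-0.12]
  ]
}}

```text
time: 26.9
tool_pos: [0.5138, -0.1403, 0.0508]
tool_rot: [-2.471, 1.571, 2.075]
contact_force: [-1.3, -3.0, 2.7]
opening: 0.0437
```

```bash
python3 -c "
from h import *
goto([.5148,-.1382,.05],1.8)"
```

```text
t 26.9 pos [ 0.5138 -0.1403  0.0508] head -9.53 F [-1.3 -3.   2.7] T [-0.62  0.24 -0.01] open 0.0437
norm [ 0.002   0.0016 -0.0055] -0.18888506243845163
```

Call:
{"name": "move_arm", "arguments": {
  "increments": [
    [0,0,0.001,-0.03],
    [0,0,0.0015,-0.06],
    [0,0,0.0015,-0.1],
    [0,0,0.0015,-0.1]
  ]
}}

```text
time: 27.4
tool_pos: [0.5137, -0.1403, 0.0508]
tool_rot: [-2.939, 1.57, 1.713]
contact_force: [0.6, 1.8, 3.6]
opening: 0.0438
```

```bash
python3 -c "
from h import *
goto([.5148,-.1382,.05],1.8);save('wrist','w15')
c=cv2.imread('pics/w15.png');cv2.imwrite('pics/w15z.png',cv2.resize(c[100:260,360:520],None,fx=3.7,fy=3.7,interpolation=cv2.INTER_CUBIC))"
```

```text
t 27.4 pos [ 0.5137 -0.1403  0.0508] head -3.46 F [0.6 1.8 3.6] T [ 0.27 -0.05  0.03] open 0.0438
norm [ 0.002   0.0023 -0.0054] -0.08763977961064308
```

View pics/w15z.png

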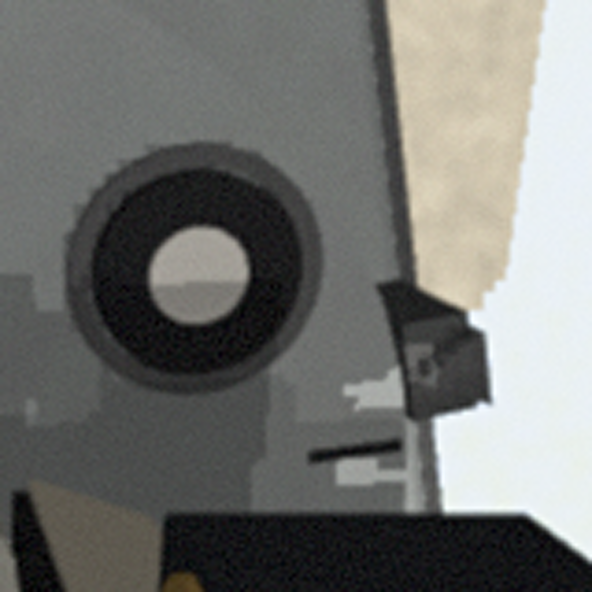

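Call:
{"name": "move_arm", "arguments": {
  "increments": [
    [0,0,0,-0.02],
    [0,0,0,-0.04],
    [0,0,0,-0.06],
    [0,0,0,-0.06]
  ]
}}

```text
time: 27.95
tool_pos: [0.5137, -0.1403, 0.0508]
tool_rot: [-2.985, 1.57, 1.73]
contact_force: [0.1, 4.6, 4.2]
opening: 0.0441
```

```bash
python3 -c "
from h import *
goto([.5148,-.1382,.05],1.8)"
```

```text
t 27.95 pos [ 0.5137 -0.1403  0.0508] head 0.18 F [0.1 4.6 4.2] T [ 0.79 -0.11  0.02] open 0.0441
norm [ 0.0021  0.0028 -0.0054] -0.027037031515235007
```

Call:
{"name": "move_arm", "arguments": {
  "increments": [
    [0,0,0,-0.015],
    [0,0,0,-0.03],
    [0,0,0,-0.03]
  ]
}}

```text
time: 28.32
tool_pos: [0.5137, -0.1403, 0.0508]
tool_rot: [-2.95, 1.57, 1.797]
contact_force: [-0.1, 5.2, 4.1]
opening: 0.0439
```

```bash
python3 -c "
from h import *
goto([.5148,-.1382,.05],1.8);save('wrist','w16')
c=cv2.imread('pics/w16.png');cv2.imwrite('pics/w16z.png',cv2.resize(c[100:260,360:520],None,fx=3.7,fy=3.7,interpolation=cv2.INTER_CUBIC))"
```

```text
t 28.325 pos [ 0.5137 -0.1403  0.0508] head 1.97 F [-0.1  5.2  4.1] T [ 0.85 -0.07 -0.03] open 0.0439
norm [ 0.002   0.003  -0.0052] 0.00286809598450215
```

View pics/w16z.png

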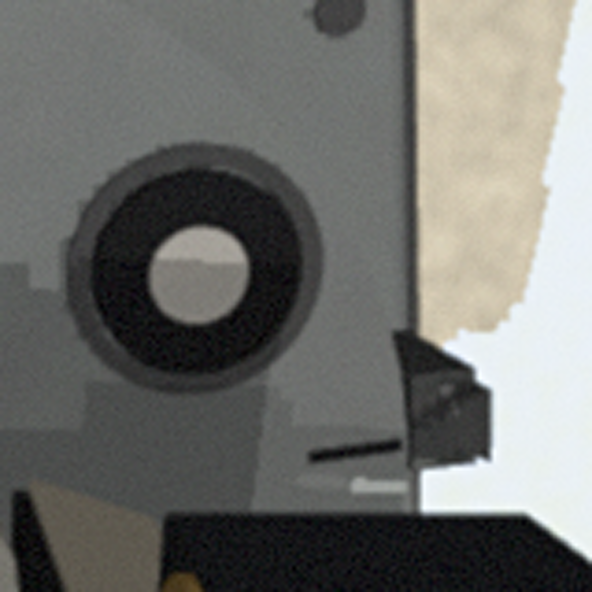

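```bash
python3 -c "
from h import *
s=robot.observe();c=cam('wrist',s)
y=np.radians(9.7)
for o in ([.5138,-.1393],[.5127,-.1392]):
  for z in (.069,.05): print(((proj(c,[o[0]+.0885*np.cos(y),o[1]+.0885*np.sin(y),z])-[360,100])*3.7))
"
```

```text
[[433.81544348 431.86958442]]
[[381.79928345 394.49703469]]
[[426.76145277 431.01999602]]
[[375.36930371 393.71702535]]
```

Call:
{"name": "move_arm", "arguments": {
  "increments": [
    [0,0,-0.002,0],
    [0,0,-0.002,-0.015],
    [0,0,-0.002,-0.03],
    [0,0,-0.002,-0.03]
  ],
  "squeeze": 6
}}

```text
time: 28.88
tool_pos: [0.5137, -0.1403, 0.0508]
tool_rot: [-0.71, 1.571, -2.215]
contact_force: [0.0, 2.0, 1.9]
opening: 0.044
```

```bash
python3 -c "
from h import *
goto([.5148,-.1382,.05],1.8);save('wrist','w17')
c=cv2.imread('pics/w17.png');cv2.imwrite('pics/w17z.png',cv2.resize(c[100:260,360:520],None,fx=3.7,fy=3.7,interpolation=cv2.INTER_CUBIC))"
```

```text
t 28.875 pos [ 0.5137 -0.1403  0.0508] head 3.74 F [0.  2.  1.9] T [0.17 0.02 0.02] open 0.044
norm [ 0.0021  0.0031 -0.0051] 0.032384833695849026
```

View pics/w17z.png

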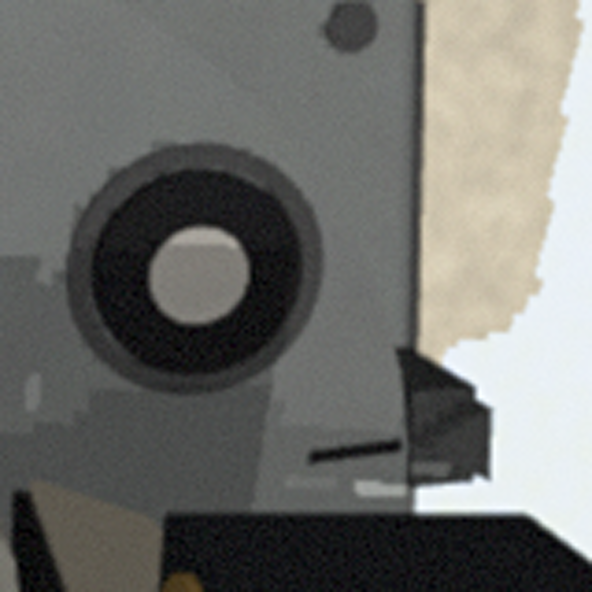

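Call:
{"name": "move_arm", "arguments": {
  "increments": [
    [0,0,0,-0.015],
    [0,0,0,-0.03],
    [0,0,0,-0.03]
  ]
}}

```text
time: 29.3
tool_pos: [0.5137, -0.1403, 0.0508]
tool_rot: [-0.902, 1.571, -2.376]
contact_force: [-0.1, 0.9, 0.6]
opening: 0.0442
```

```bash
python3 -c "
from h import *
goto([.5148,-.1382,.05],1.8);save('wrist','w18')
c=cv2.imread('pics/w18.png');cv2.imwrite('pics/w18z.png',cv2.resize(c[100:260,360:520],None,fx=3.7,fy=3.7,interpolation=cv2.INTER_CUBIC))"
```

```text
t 29.3 pos [ 0.5137 -0.1403  0.0508] head 5.54 F [-0.1  0.9  0.6] T [ 0.03  0.01 -0.02] open 0.0442
norm [ 0.0021  0.0033 -0.0048] 0.062312236256729055
```

View pics/w18z.png

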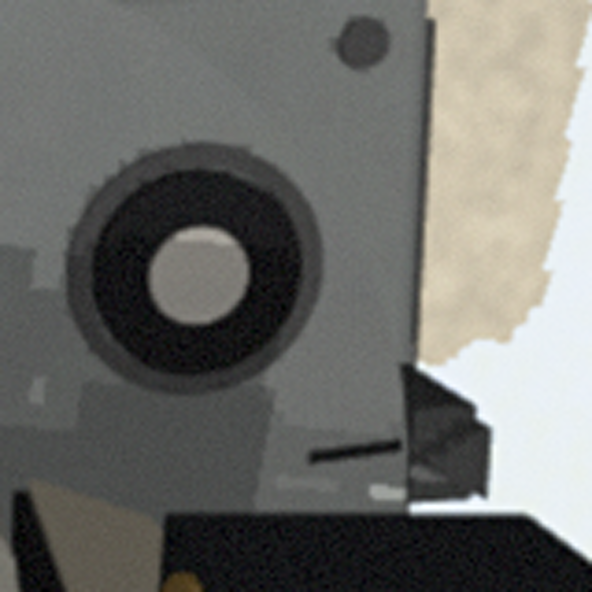

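Call:
{"name": "move_arm", "arguments": {
  "increments": [
    [0,0,0,-0.01],
    [0,0,0,-0.02],
    [0,0,0,-0.03]
  ]
}}

```text
time: 29.72
tool_pos: [0.5137, -0.1402, 0.0508]
tool_rot: [-1.346, 1.571, -2.788]
contact_force: [-0.4, -0.3, 0.8]
opening: 0.0439
```

```bash
python3 -c "
from h import *
print(robot.observe()['joint_efforts'].round(3))
goto([.5148,-.1382,.05],1.8);save('wrist','w19')
c=cv2.imread('pics/w19.png');cv2.imwrite('pics/w19z.png',cv2.resize(c[100:260,360:520],None,fx=3.7,fy=3.7,interpolation=cv2.INTER_CUBIC))"
```

```text
[ 1.8100e-01 -4.6571e+01 -1.9664e+01  1.1000e-02 -7.0000e-03  1.5000e-02]
t 29.725 pos [ 0.5137 -0.1402  0.0508] head 7.36 F [-0.4 -0.3  0.8] T [-0.06  0.02 -0.12] open 0.0439
norm [ 0.0021  0.0035 -0.0047] 0.09267228845339806
```

View pics/w19z.png

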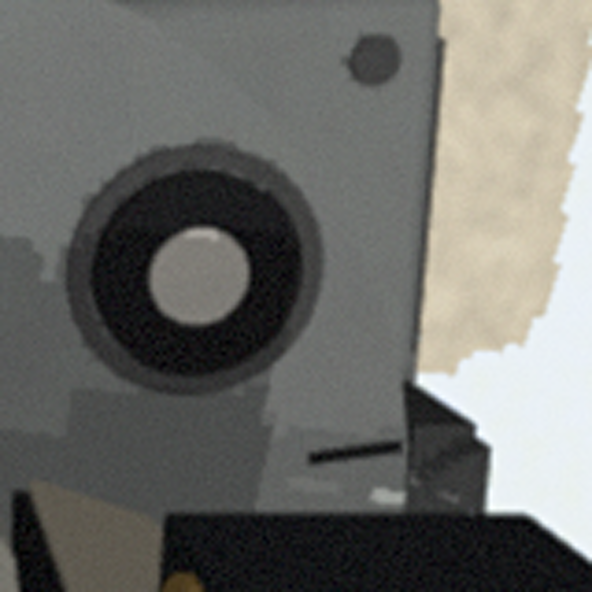

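Call:
{"name": "move_arm", "arguments": {
  "increments": [
    [0,0,0,-0.007],
    [0,0,0,-0.012],
    [0,0,0,-0.012]
  ]
}}

```text
time: 30.15
tool_pos: [0.5137, -0.1402, 0.0508]
tool_rot: [-1.741, 1.571, 3.112]
contact_force: [-1.1, -0.9, 0.3]
opening: 0.044
```

```bash
python3 -c "
from h import *
print(robot.observe()['joint_efforts'].round(3))
goto([.5148,-.1382,.05],1.8);save('wrist','w20');goto([.5148,-.1382,.05],1.8);
c=cv2.imread('pics/w20.png');cv2.imwrite('pics/w20z.png',cv2.resize(c[100:260,360:520],None,fx=3.7,fy=3.7,interpolation=cv2.INTER_CUBIC))"
```

```text
[ 4.2000e-01 -4.6803e+01 -1.9768e+01  1.4900e-01  1.0000e-03 -1.0500e-01]
t 30.15 pos [ 0.5137 -0.1402  0.0508] head 8.05 F [-1.1 -0.9  0.3] T [-0.16  0.12 -0.09] open 0.044
norm [ 0.0021  0.0035 -0.0045] 0.10410306497058983
t 30.2 pos [ 0.5137 -0.1402  0.0508] head 8.04 F [ 0.5 -0.8 -1.1] T [-0.16  0.05 -0.1 ] open 0.0439
norm [ 0.0021  0.0035 -0.0045] 0.1040448642502816
```

View pics/w20z.png

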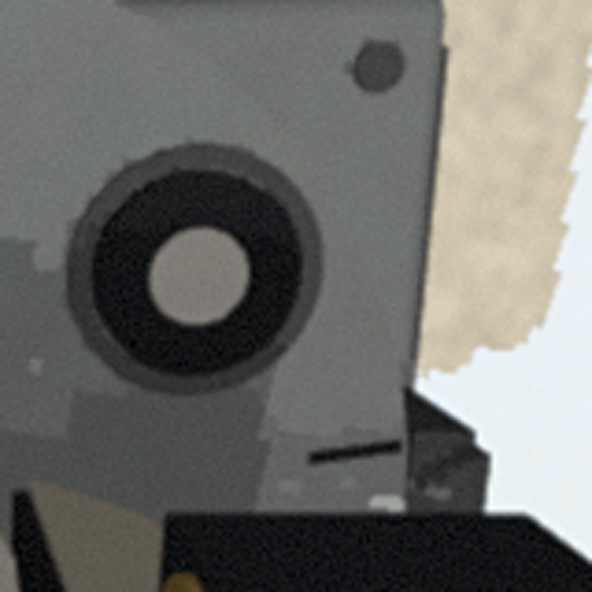

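```bash
python3 -c "
from h import *
for n,x,y in(('side',255,195),('scene',235,135)):
    save(n,n+'20');im=cv2.imread('pics/%s20.png'%n)
    z=cv2.resize(im[y:y+95,x:x+100],(400,380),interpolation=cv2.INTER_CUBIC)
    out=z if n=='side' else np.hstack([out,z])
cv2.imwrite('pics/z20.png',out)"
```

```text
(no output)
```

View pics/z20.png

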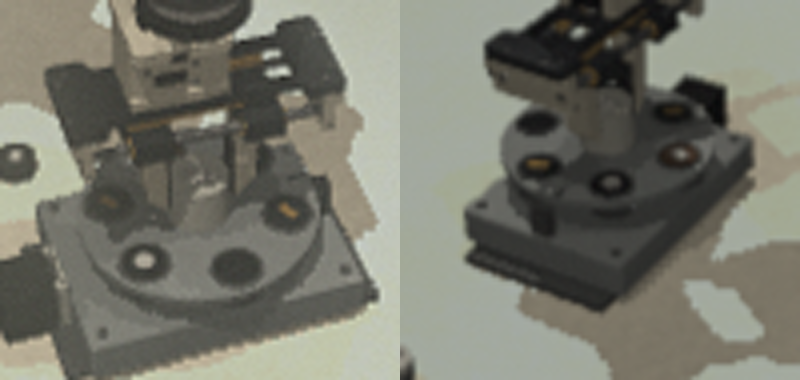

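View pics/w20.png

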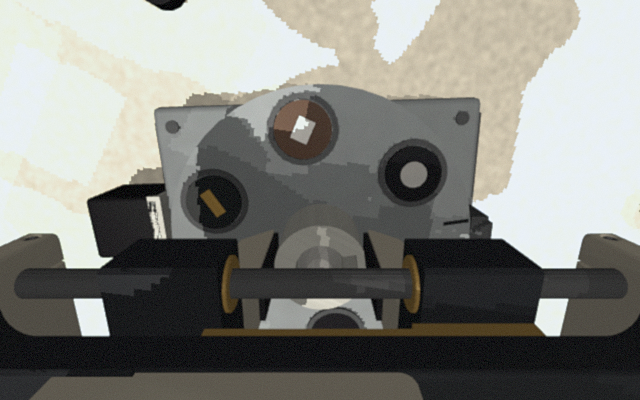

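```bash
python3 -c "
from h import *
s=robot.observe();c=cam('wrist',s)
P=toplane(c,[(172.5,127),(462,118)],.04);d=P[1]-P[0];print('stage',np.degrees(np.arctan2(d[1],d[0])),np.hypot(*d[:2]),P)
i=toplane(c,[(360+311/3.7,100+458/3.7),(360+400/3.7,100+446/3.7)],.07)
o=s['tool_pos'][:2]+[0,.0009]
R=Ro.from_euler('xyz',s['tool_rot']).as_matrix()
for e in(-.0005,.001):
  o=(s['tool_pos']+R[:,2]*e)[:2]
  for q in i: print('idx',np.degrees(np.arctan2(*(q[:2]-o)[::-1])),np.hypot(*(q[:2]-o)),o)
f=toplane(c,[(360+405/3.7,100+390/3.7),(360+408/3.7,100+430/3.7)],.069);print(f)
d=f[:,:2]-o;print(np.degrees(np.arctan2(d[:,1],d[:,0])),np.hypot(*d.T))
"
```

```text
stage 9.74288657146269 0.1764871087016589 [[ 0.41484728 -0.09259832  0.04      ]
 [ 0.58878893 -0.06273191  0.04      ]]
idx 15.12742195839878 0.06979127568854018 [ 0.51361669 -0.13969327]
idx 15.317813565318245 0.08330981060609337 [ 0.51361669 -0.13969327]
idx 16.346025683947094 0.06999226215309996 [ 0.51382641 -0.14117854]
idx 16.338672802347435 0.08351316788654504 [ 0.51382641 -0.14117854]
[[ 0.59289414 -0.1091135   0.069     ]
 [ 0.59502479 -0.11528156  0.069     ]]
[22.07446455 17.68928219] [0.08532217 0.08522811]
```

```bash
python3 -c "
from h import *
t=np.linspace(0,2*np.pi,200)
for n,x,y,ob in(('side',255,195,[0,0]),('scene',235,135,[0,0])):
    im=cv2.imread('pics/%s20.png'%n);c=cam(n)
    z0=cv2.resize(im[y:y+95,x:x+100],(400,380),interpolation=cv2.INTER_CUBIC)
    for z,k in((.070,(0,255,0)),(.082,(0,0,255))):
        # centre from that camera's own shaft measurement
        o=[.5159,-.1410] if n=='side' else [.5159,-.1344]
        q=proj(c,np.c_[o[0]+.085*np.cos(t),o[1]+.085*np.sin(t),t*0+z])
        for u,v in q: cv2.circle(z0,(int((u-x+.5)*4),int((v-y+.5)*4)),0,k,-1)
    out=z0 if n=='side' else np.hstack([out,z0])
cv2.imwrite('pics/z21.png',out)"
```

```text
(no output)
```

View pics/z21.png

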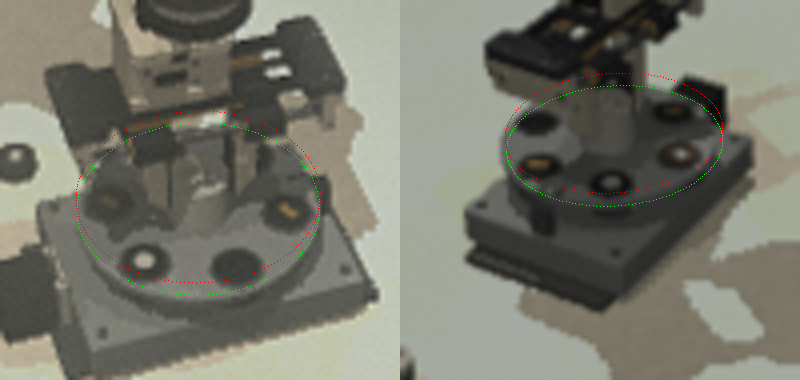

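```bash
python3 -c "
from h import *
s=robot.observe();c=cam('wrist',s)
for o in ([.5138,-.1393],[.5150,-.1385]):
  y=np.radians(9.74);e=np.array([np.cos(y),np.sin(y)]);n=np.array([-e[1],e[0]])
  for r,l,z in((.0885,0,.069),(.0885,.008,.069),(.0885,-.008,.069),(.0885,.008,.04),(.085,0,.07),(.065,0,.07)):
    print(r,l,z,((proj(c,[*(np.array(o)+r*e+l*n),z])-[360,100])*3.7).round(0))
"
```

```text
0.0885 0 0.069 [[430. 490.]]
0.0885 0.008 0.069 [[436. 441.]]
0.0885 -0.008 0.069 [[425. 537.]]
0.0885 0.008 0.04 [[360. 385.]]
0.085 0 0.07 [[411. 493.]]
0.065 0 0.07 [[281. 496.]]
0.0885 0 0.069 [[439. 486.]]
0.0885 0.008 0.069 [[445. 437.]]
0.0885 -0.008 0.069 [[434. 534.]]
0.0885 0.008 0.04 [[367. 382.]]
0.085 0 0.07 [[419. 489.]]
0.065 0 0.07 [[289. 493.]]
```

The green overlay (disc top at 70 mm) confirms it is fully home. But the index measures about 15.5° against 9.7° for the stage axis, so it stands past the pointer, with a steady torque of about 0.1 N m showing now. I'll ease it back clockwise and check again.

Call:
{"name": "move_arm", "arguments": {
  "increments": [
    [0,0,0,0.02],
    [0,0,0,0.04],
    [0,0,0,0.05],
    [0,0,0,0.05]
  ]
}}

```text
time: 30.8
tool_pos: [0.5138, -0.14, 0.0508]
tool_rot: [2.418, 1.571, 0.935]
contact_force: [0.4, 0.1, -1.0]
opening: 0.0437
```

```bash
cat >> h.py <<'E'
def z(n):
    im=cv2.imread('pics/%s.png'%n);cv2.imwrite('pics/%sz.png'%n,cv2.resize(im[100:260,360:520],None,fx=3.7,fy=3.7,interpolation=cv2.INTER_CUBIC))
E
python3 -c "
from h import *
goto([.5148,-.1382,.05],1.8);save('wrist','w21');goto([.5148,-.1382,.05],1.8);z('w21')"
```

```text
t 30.8 pos [ 0.5138 -0.14    0.0508] head 5.03 F [ 0.4  0.1 -1. ] T [-0.04 -0.04 -0.07] open 0.0437
norm [ 0.0021  0.0028 -0.0043] 0.05383735953124031
t 30.85 pos [ 0.5138 -0.14    0.0508] head 5.04 F [ 0.7  0.4 -0.7] T [ 0.   -0.06 -0.01] open 0.0441
norm [ 0.0021  0.0029 -0.0044] 0.05393800165964628
```

View pics/w21z.png

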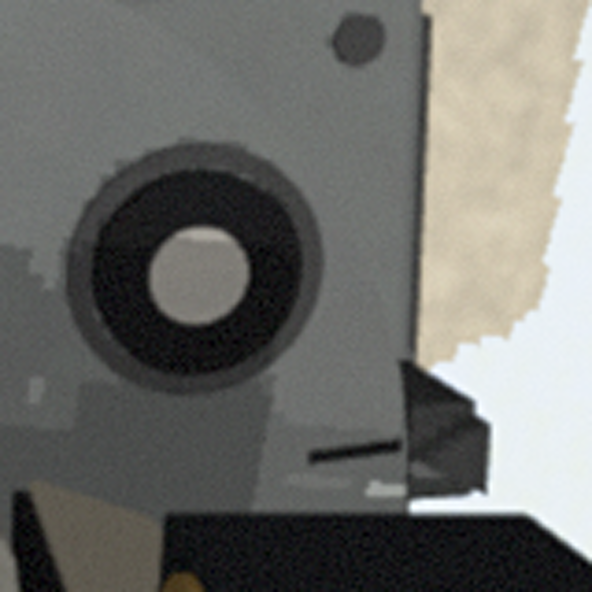

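Call:
{"name": "move_arm", "arguments": {
  "increments": [
    [0,0,0,0.01],
    [0,0,0,0.02],
    [0,0,0,0.02]
  ]
}}

```text
time: 31.22
tool_pos: [0.5138, -0.1401, 0.0508]
tool_rot: [2.629, 1.571, 1.125]
contact_force: [0.5, 0.7, -1.1]
opening: 0.0435
```

Call:
{"name": "move_arm", "arguments": {
  "increments": [
    [0,0,0,0],
    [0,0,0,0],
    [0,0,0,0],
    [0,0,0,0]
  ],
  "gripper": 0.2
}}

```text
time: 31.72
tool_pos: [0.5138, -0.1402, 0.0509]
tool_rot: [1.721, 1.571, 0.217]
contact_force: [-0.2, -0.8, -1.2]
opening: 0.0727
```

```bash

python3 -c "
from h import *
goto([.5148,-.1382,.05],1.8);save('wrist','w22');z('w22')"
```

```text
t 31.725 pos [ 0.5138 -0.1402  0.0509] head 3.84 F [-0.2 -0.8 -1.2] T [-0.11  0.05 -0.04] open 0.0727
norm [ 0.0023  0.0029 -0.0047] 0.03397930426960467
```

View pics/w22z.png

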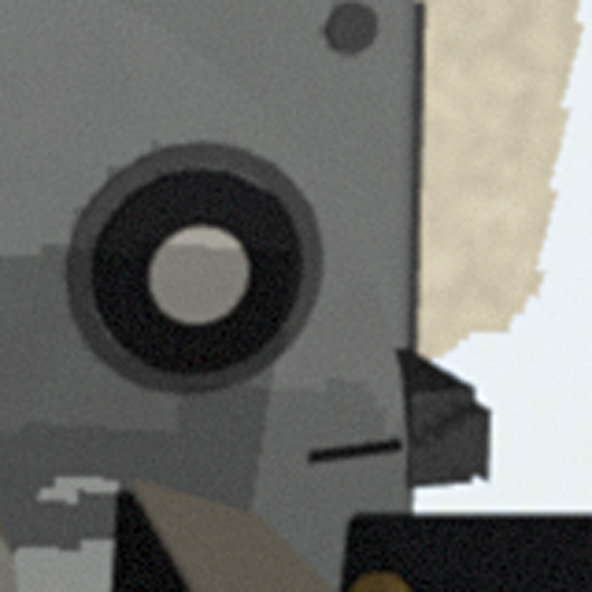

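Call:
{"name": "move_arm", "arguments": {
  "increments": [
    [-0.05,0,0,0],
    [-0.12,0,0,0],
    [-0.2,0,0,0],
    [-0.25,0,0.05,0],
    [-0.25,0,0.17,0]
  ]
}}

```text
time: 32.4
tool_pos: [0.5195, -0.2078, 0.1532]
tool_rot: [1.117, 1.567, -0.384]
contact_force: [1.3, -0.9, -0.1]
opening: 0.0735
```

Call:
{"name": "move_arm", "arguments": {
  "increments": [
    [0,0,0,0],
    [0,0,0,0],
    [0,0,0,0]
  ]
}}

```text
time: 32.78
tool_pos: [0.5181, -0.207, 0.1507]
tool_rot: [-2.498, 1.57, 2.283]
contact_force: [-0.3, 1.5, 0.9]
opening: 0.0736
```

```bash

python3 -c "
from h import *
goto([.5138,-.21,.15],3.8);save('wrist','w23')
im=cv2.imread('pics/w23.png');cv2.imwrite('pics/w23z.png',cv2.resize(im[0:240,180:500],None,fx=2.5,fy=2.5,interpolation=cv2.INTER_CUBIC))
"
```

```text
t 32.775 pos [ 0.5181 -0.207   0.1507] head 3.89 F [-0.3  1.5  0.9] T [-0.04  0.04 -0.02] open 0.0736
norm [ 0.0017 -0.0113  0.0068] 0.001524522407694806
```

View pics/w23z.png

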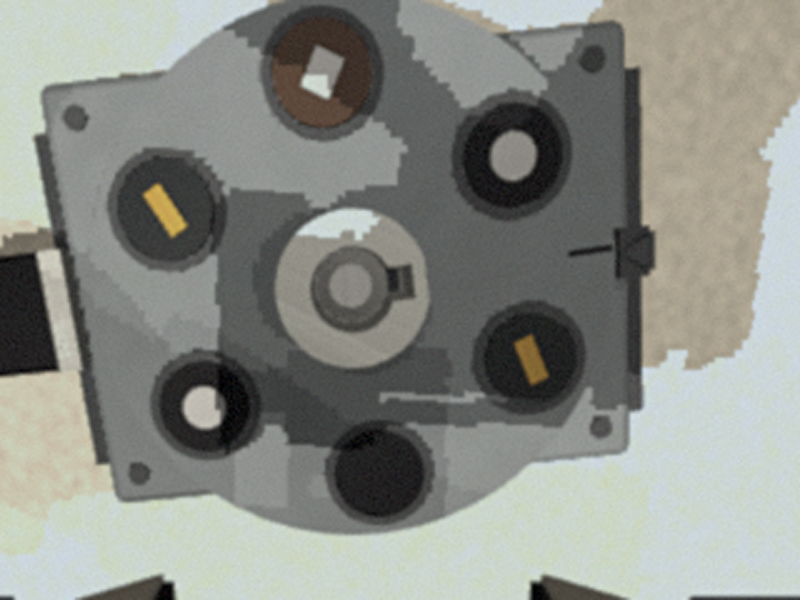

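The carousel is seated, with the shaft showing through the bore and the index line running into the pointer at about (618,249) in the zoom. Now the numbers.

```bash

python3 -c "
from h import *
s=robot.observe();c=cam('wrist',s);f=lambda x,y:(180+x/2.5,y/2.5)
P=toplane(c,[f(592,59),f(600,426),f(139,473),f(76,118)],.04)
ang=lambda d:np.degrees(np.arctan2(d[1],d[0]))
print('stage',ang(P[0]-P[3]),ang(P[1]-P[2]),ang(P[0]-P[1])-90, 'centre',P.mean(0))
hub=toplane(c,f(352,288),.104)[0];sh=toplane(c,f(351,286),.108)[0];print('hub',hub,'shaft',sh)
i=toplane(c,[f(570,253),f(612,247)],.07);pt=toplane(c,f(618,249),.069)[0]
print('line dir',ang(i[1]-i[0]));
for q in(*i,pt): print(ang(q-hub),np.hypot(*(q-hub)[:2]))
im=cv2.imread('pics/w23.png');cv2.imwrite('pics/w23p.png',cv2.resize(im[80:125,395:455],None,fx=12,fy=12,interpolation=cv2.INTER_CUBIC))
"
```

```text
stage 9.808582523939878 9.83924997404733 9.801612759065236 centre [ 0.512563   -0.13965645  0.04      ]
hub [ 0.51307783 -0.1405031   0.104     ] shaft [ 0.51275156 -0.1398526   0.108     ]
line dir 11.753363272440785
11.859922536158473 0.07078805601072945
11.842889377028543 0.08425611595825963
11.236334892653028 0.08644611237832146
```

View pics/w23p.png

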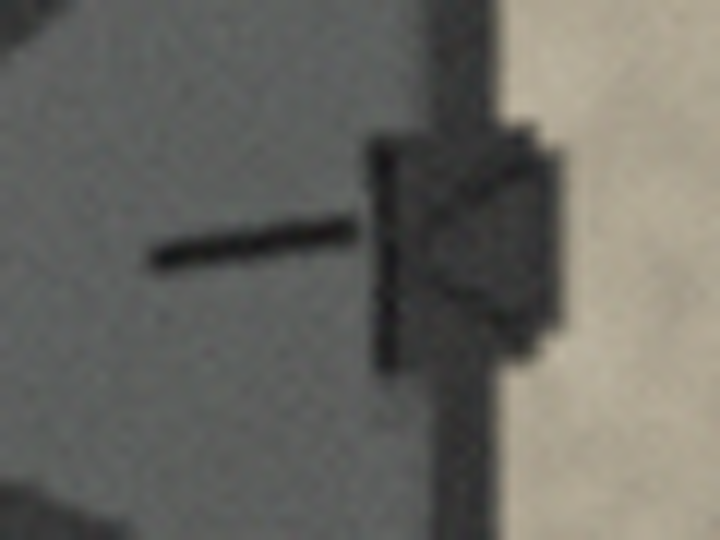

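```bash
python3 -c "
from cell import robot
print(robot.hand_in())"
```

```text
the job is handed in; nothing more can be done
None
```

The carousel is fully home on the shoulder, over the key, released, and about 2° anticlockwise of the stage's axis, inside the 6° limit. I handed in at about 33 s; the job gives no verdict.

- **Grasp:** The first two grips closed above the hub. In the pictures the real fingertips end about 32 mm short of the reported TCP. I went lower and the third grip held.
- **Fit:** I turned the carousel to the key's heading as measured in the images. It passed over the key without catching and came to rest on the shoulder. The highest press I read was about 18 N.
- **Turning to home:** I turned it with a 6–9 N grip. The index went past the pointer to about 15.5°, against 9.8° for the stage axis. Only there did a steady torque of about 0.1 N m appear. I eased it back about 4° clockwise and let go.

**Last checks**
- **Height:** an overlay on the side and scene views taken before release put the disc top at the fully-home level. The final wrist picture shows the shaft through the bore and the hub centred on it to within about 1 mm.
- **Heading:** carousel about 11.8°, stage about 9.8°, so about 0.035 rad past the stage axis.
- **Clear of the bench:** the tool is lifted clear. I did not re-measure the loose items, but the arm never went near them.

**What disagreed:** going past the pointer does not fit the stated home stop, and the stated 0.09 N m drag did not show in the torque readings until the end. I set the final angle from the images and did not feel a clear stop.

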